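# Sort the tea cartons and shut the box

### The arm

A 6-joint arm with a two-finger parallel gripper is mounted at the origin on a cart in front of the work surface, level with it; the furniture and walls round the work are solid. World frame = base frame: x ahead of the robot, y to its left, z up, the work surface at z = 0. Lengths are in mm, angles in rad, forces in N, time in s.
With the tool pointing down it reaches from about 250 to 850 mm from the base axis. Payload 12.5 kg.
Tool frame: the origin (TCP) lies at the very end of the fingers, on their centre line; the grasp point (between the pads) lies 19 mm behind it (grip_depth is the distance from the TCP to the grasp point, in mm); z points along the fingers, y is the line along which they close (so a half turn about z gives the same grasp; the last joint's range is limited). The gripper opens to 93 mm and grips with 3 to 60 N. Pads are 15 mm wide; open, the fingers measure 128 mm over their backs; the gripper's body (75 mm by 188 mm) begins 65 mm behind the grasp point.
Start: joints at [1.135, 0.351, 1.652, -0, 1.139, -0.085], TCP at [188.975, 516.5, 218.633] pointing down, gripper open.
Joint ranges: [-2.75, 2.75], [-0.79, 2.1], [0.01, 2.65], [-1.57, 4.71], [0.07, 3.14], [-2.87, 2.87]. Speed limits (rad/s): [2.22, 2.22, 2.79, 3.14, 3.14, 3.14].

### API

Orientations are given as a unit quaternion [x, y, z, w].
In Python, from cell import get_state, grab_frame, calibration, hand_in, grip_depth gives the robot as it stands.
- The arm moves only by the tool move_arm, never from a script. Its argument "plan" is a list that holds one entry, the list of rows, each a list of 4 numbers: the shift along the tool's x, y, z in mm, then the turn about the tool's z in degrees. In form: [[[tx, ty, tz, yaw], ...]]. A call has 1 to 5 rows; each row shifts and turns the commanded pose from where the row before left it, along the tool's axes as they then stand; what a row does not reach is not made up. A row lasts 1/10 s, in which the tool goes at most 50 mm and 8.59 degrees, less where a joint would pass 70% of its speed; a pose out of reach is approached as far as the arm can. A call is refused whole if a number of a shift passes 50 or a number of a turn 8.59, either way. A call with a gripper value outside its range is refused whole. "gripper" is the opening, from 0 (shut) to 1 (fully open), set as the call begins (left out, the last holds). The fingers move at their own pace and stop on an object; the grip force is fixed at half the most. Time passes only in rows, so rows that do not move let the fingers close. It gives the time, the measured TCP pose, the force, the opening and the grip force at its end, in the units of the state.
- get_state(): the state, without advancing time (a new reading comes with each control period).
- grab_frame(name): name is "scene" or "side" or "wrist"; returns the picture (420x560x3 uint8, red, green, blue); there is no depth.
- calibration(name): a dict with "intrinsics" (3x3 intrinsics, pixels), "position" and "orientation" of the camera in the world. Camera axes: x right, y down, z forward; pixel columns grow to the right and rows downward; lengths in mm; the calibration is good to about 2 mm. A picture is of the moment at which its call begins: read the wrist's pose just before it. calibration takes no time and is no camera call; for the wrist camera it gives the pose at the moment of the call.
- hand_in(): hands the job in; it is judged then, once.
The state is a dict: "time_s": time; "joints": joint angles; "joint_velocities": joint speeds; "joint_torque": joint torques, N m; "tool_pos": TCP position; "eef_rot": TCP orientation; "ft_force": force on the tool from outside, world axes, zero at the start; "ft_torque": the same for the moment, N m; "opening": opening from 0.0 (shut) to 1.0 (fully open); "gripper_force": force on a finger pad.
Only numpy, scipy, OpenCV 4.12 (cv2) and the standard library are available. Lean on these libraries where they do the work, as an engineer would, in place of code of your own. Each camera call takes 0.05 s, during which the arm holds its last target. There are 200 camera calls.

### The job

Sort the tea cartons that lie on the stove-top board by the coloured dot hidden on the underside of each: first slide the wooden box's cover fully open, then stand every green-dotted carton upright on its short end on the slate stand and put every red-dotted one down inside the box. When all of them are sorted, slide the cover fully shut; leave the salt mill, jar and timer where they are.

Things in the scene. Friction and masses are not known exactly. Their poses are not given: they have to be found in the camera images.
- green_1: tea carton, a flat box 110 x 64 x 28 mm, 0.10 kg, cream with a dark teal band; origin at its middle, x along its 110 mm length (the band is at the +x end), y along its 64 mm width, z through its 28 mm thickness. It starts lying flat, its front (+z, round teal seal) up; the hidden underside (-z) carries a green dot 38 mm across. May be absent.
- green_2: tea carton, a flat box 110 x 64 x 28 mm, 0.10 kg, cream with a dark teal band; origin at its middle, x along its 110 mm length (the band is at the +x end), y along its 64 mm width, z through its 28 mm thickness. It starts lying flat, its front (+z, round teal seal) up; the hidden underside (-z) carries a green dot 38 mm across. May be absent.
- green_3: tea carton, a flat box 110 x 64 x 28 mm, 0.10 kg, cream with a dark teal band; origin at its middle, x along its 110 mm length (the band is at the +x end), y along its 64 mm width, z through its 28 mm thickness. It starts lying flat, its front (+z, round teal seal) up; the hidden underside (-z) carries a green dot 38 mm across. May be absent.
- red_1: tea carton, a flat box 110 x 64 x 28 mm, 0.10 kg, cream with a dark teal band; origin at its middle, x along its 110 mm length (the band is at the +x end), y along its 64 mm width, z through its 28 mm thickness. It starts lying flat, its front (+z, round teal seal) up; the hidden underside (-z) carries a red dot 38 mm across. May be absent.
- red_2: tea carton, a flat box 110 x 64 x 28 mm, 0.10 kg, cream with a dark teal band; origin at its middle, x along its 110 mm length (the band is at the +x end), y along its 64 mm width, z through its 28 mm thickness. It starts lying flat, its front (+z, round teal seal) up; the hidden underside (-z) carries a red dot 38 mm across. May be absent.
- stand: dark slate stand, a flat fixed slab 220 x 110 x 12 mm on the board; origin at the centre of its underside (level with the board's top), x along its 220 mm length, pointing roughly away from the robot. The green-dotted cartons stand on its top, 12 mm up, one behind another or as you like
- box: low fixed wooden box 196 (x) x 164 (y) mm outside, walls and floor 6 mm, walls 74 mm high; cover on top, held by two lips along its long sides that rise to 84 mm. Origin at the centre of its underside on the board, x pointing roughly away from the robot. Two cartons lying flat on one another fit under the cover. With the cover fully open the opening runs from x = -92 to +53 mm. The red-dotted cartons go in here
- cover_handle (a point): grip point on the cover's handle, a dark wooden bar 12 (x) x 60 (y) x 30 mm high that stands on the cover near the end towards the robot; the point lies 24 mm above the cover and 6 mm below the bar's top, 105 mm above the board and 80 mm towards the robot from the cover's middle; it moves with the cover
- cover (a joint): the cover's slide along the box's +x: 0 m is fully shut, 0.150 m fully open (away from the robot); it stays where it is left, friction about 1.5 N. Starts nearly shut
- stove_board: the wooden board over the grates, 520 (x) x 800 (y) x 19 mm, fixed; its top, on which the cartons, stand and box lie, is at z = 0.070. Origin at the centre of its underside
- mill: bystander: glass salt mill 44 mm wide, 90 mm tall, loose, behind the cartons; origin at the centre of its underside
- honey_jar: bystander: jar with mustard-yellow lid, 57 mm wide, 75 mm tall, loose; origin at the centre of its underside
- timer: bystander: blue and white kitchen timer 68 mm wide, 57 mm tall, loose; origin at the centre of its underside

How it is judged (in metres and radians):
On the way, in this order (a step that is already met when the one before it is completed fails the run):
1. the cover is slid fully open (value of joint cover above 0.14 m), for 0.2 s.
2. with the cover still open, every green-dotted carton stands on the stand and every red-dotted one is in the box (value of joint cover above 0.1 m and (angle between green_1's own x axis and vertical below 0.1 rad or angle between green_1's own x axis and vertical above 3.04 rad) and x of green_1 in the frame of stand between -0.105 and 0.105 m and y of green_1 in the frame of stand between -0.055 and 0.055 m and z of green_1 in the frame of stand between 0.062 and 0.073 m and linear speed of each of green_1, green_2, green_3, red_1, red_2 below 0.02 m/s and angular speed of each of green_1, green_2, green_3, red_1, red_2 below 0.2 rad/s and (angle between green_2's own x axis and vertical below 0.1 rad or angle between green_2's own x axis and vertical above 3.04 rad) and x of green_2 in the frame of stand between -0.105 and 0.105 m and y of green_2 in the frame of stand between -0.055 and 0.055 m and z of green_2 in the frame of stand between 0.062 and 0.073 m and (angle between green_3's own x axis and vertical below 0.1 rad or angle between green_3's own x axis and vertical above 3.04 rad) and x of green_3 in the frame of stand between -0.105 and 0.105 m and y of green_3 in the frame of stand between -0.055 and 0.055 m and z of green_3 in the frame of stand between 0.062 and 0.073 m and x of red_1 in the frame of box between -0.09 and 0.09 m and y of red_1 in the frame of box between -0.076 and 0.076 m and z of red_1 in the frame of box between 0 and 0.074 m and x of red_2 in the frame of box between -0.09 and 0.09 m and y of red_2 in the frame of box between -0.076 and 0.076 m and z of red_2 in the frame of box between 0 and 0.074 m), for 0.3 s.
3. the cover is slid fully shut (value of joint cover below 0.004 m), for 0.2 s.
At the end, for the whole second after the job is handed in: the cover is shut to within 4 mm; each green-dotted carton stands on a short end on the slate stand (its length within 0.1 rad of vertical, its middle over the slab and 62 to 73 mm above the board), at rest; each red-dotted carton is inside the box below its cover, at rest (value of joint cover below 0.004 m and (angle between green_1's own x axis and vertical below 0.1 rad or angle between green_1's own x axis and vertical above 3.04 rad) and x of green_1 in the frame of stand between -0.105 and 0.105 m and y of green_1 in the frame of stand between -0.055 and 0.055 m and z of green_1 in the frame of stand between 0.062 and 0.073 m and linear speed of each of green_1, green_2, green_3, red_1, red_2 below 0.02 m/s and angular speed of each of green_1, green_2, green_3, red_1, red_2 below 0.2 rad/s and (angle between green_2's own x axis and vertical below 0.1 rad or angle between green_2's own x axis and vertical above 3.04 rad) and x of green_2 in the frame of stand between -0.105 and 0.105 m and y of green_2 in the frame of stand between -0.055 and 0.055 m and z of green_2 in the frame of stand between 0.062 and 0.073 m and (angle between green_3's own x axis and vertical below 0.1 rad or angle between green_3's own x axis and vertical above 3.04 rad) and x of green_3 in the frame of stand between -0.105 and 0.105 m and y of green_3 in the frame of stand between -0.055 and 0.055 m and z of green_3 in the frame of stand between 0.062 and 0.073 m and x of red_1 in the frame of box between -0.09 and 0.09 m and y of red_1 in the frame of box between -0.076 and 0.076 m and z of red_1 in the frame of box between 0 and 0.074 m and x of red_2 in the frame of box between -0.09 and 0.09 m and y of red_2 in the frame of box between -0.076 and 0.076 m and z of red_2 in the frame of box between 0 and 0.074 m); the robot touches nothing.
It fails at once if a bystander (mill, jar or timer) is pushed more than 3 cm or tipped over (distance of any of mill, honey_jar, timer from where it was at the start of the episode above 0.03 m or angle between any of mill, honey_jar, timer's own z axis and vertical above 0.5 rad).
Of green_1, green_2, green_3, red_1, red_2 only 4 to 5 are there at a start; the rules pass over those that are not, and their reading is None.
At some moment in a run one of red_1, red_2 may be knocked a few centimetres aside while the robot is not near it.
Once in a run the grip may slacken for a moment while it holds something.
It also fails if it takes over 208 s, if anything falls off the work surface, if the arm or the gripper's body presses on something with over 40 N, if the wrist force passes 120 N, or if a joint passes its speed limit or range.

## Working session

There is one attempt and no reset: what is moved stays moved. The work goes in short steps, Python scripts to look and compute and a tool call to move; the robot and the scene stay as the last step left them, time stands still between calls to the robot, and variables do not carry over. Pictures are saved under pics/ and viewed, at most 14 in all, crops included, and the job is handed in when it is done.

Besides the shell and the picture viewer there is one more tool, called after "Emit:" as name(argument=value, ...), one argument or row to a line, values as JSON. move_arm: Moves the arm, as the interface text tells. Its arguments: {"type":"object","properties":{"plan":{"type":"array","items":{"type":"array","items":{"type":"array","items":{"type":"number"}}}},"gripper":{"type":"number"}},"required":["plan"]}

```bash
mkdir -p pics; ls; cat > h.py <<'E'
import numpy as np, cv2
from scipy.spatial.transform import Rotation as R
from cell import get_state, grab_frame, calibration, hand_in
def cam(n):
    c=calibration(n); return np.array(c["intrinsics"],float),np.array(c["position"],float),R.from_quat(c["orientation"]).as_matrix()
def ray(c,uv,z):
    K,p,M=c; d=M@np.linalg.inv(K)@np.array([uv[0],uv[1],1.]); return p+d*(z-p[2])/d[2]
def proj(c,P):
    K,p,M=c; q=K@(M.T@(np.asarray(P,float)-p)); return q[:2]/q[2]
def shot(n,name):
    im=grab_frame(n); cv2.imwrite(f"pics/{name}.png",im[:,:,::-1]); return im
E
python3 - <<'E'
from h import *
s=get_state(); print(s)
import cell; print(cell.grip_depth if not callable(cell.grip_depth) else cell.grip_depth())
for n in("scene","side","wrist"):
    c=cam(n); print(n,c[0].tolist(),c[1],c[2][:,2]); shot(n,n+"0")
E
```

```text
pics
{'time_s': 0.0, 'joints': array([ 1.13538706e+00,  3.51226199e-01,  1.65239622e+00, -2.08247594e-05,
        1.13911191e+00, -8.45879618e-02]), 'joint_velocities': array([-1.46474920e-03, -2.17926643e-03,  6.32073182e-05, -2.88170824e-04,
       -2.02900962e-04,  2.57973155e-04]), 'joint_torque': array([ 4.79061782e-04, -4.97318494e+01, -2.85253769e+01,  7.00173411e-02,
        2.56102032e-02, -9.60895295e-05]), 'tool_pos': array([188.85100317, 516.20440992, 218.11752351]), 'eef_rot': array([ 1.74508182e-01,  9.84655558e-01, -5.54083637e-04, -1.37613859e-04]), 'ft_force': array([-0.70482682,  0.64097642, -0.51186771]), 'ft_torque': array([-0.00210469, -0.02285514, -0.01816292]), 'gripper_force': 0.0, 'opening': 0.9998718367047046}
18.8
scene [[425.65682570114996, 0.0, 280.3351069001825], [0.0, 425.65682570114996, 206.94343495781413], [0.0, 0.0, 1.0]] [ -97.0496624  -472.0361776  1072.99401484] [ 0.56703477  0.36595648 -0.73793456]
side [[437.7878905451467, 0.0, 283.05334971433604], [0.0, 437.7878905451467, 216.91956880215346], [0.0, 0.0, 1.0]] [ 236.09271227 -889.57280534  745.62450553] [ 0.34147974  0.78390839 -0.51853565]
wrist [[352.7008413344657, 0.0, 274.53572158162825], [0.0, 352.7008413344657, 211.0451928280321], [0.0, 0.0, 1.0]] [114.29369332 545.50158958 384.11684042] [ 0.26972526 -0.09889039 -0.95784601]
```

View pics/scene0.png

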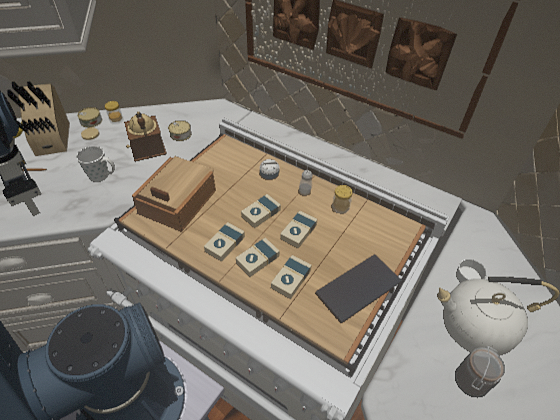

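View pics/side0.png

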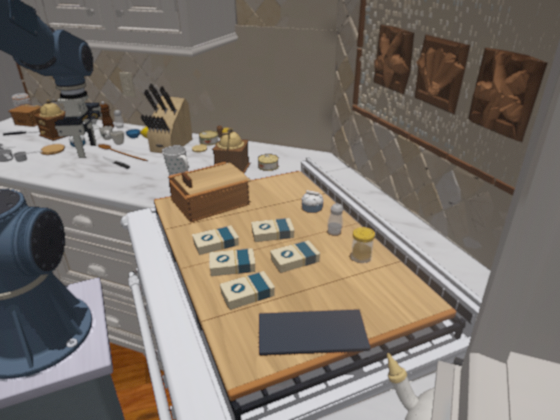

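```bash
python3 - <<'E'
from h import *
sc=cam("scene"); sd=cam("side")
print("scene cartons")
for uv in[(259,209),(297,228),(223,241),(257,257),(291,277)]: print(uv,ray(sc,uv,98)[:2].round())
print("side")
for uv in[(271,230),(295,255),(214,239),(232,262),(247,289)]: print(uv,ray(sd,uv,98)[:2].round())
print("bystanders", [ray(sc,u,70)[:2].round() for u in[(270,176),(304,193),(341,209)]],[ray(sd,u,70)[:2].round() for u in[(312,208),(335,233),(361,259)]])
print("stand",[ray(sc,u,82)[:2].round() for u in[(316,293),(375,257),(400,286),(342,320)]],[ray(sd,u,82)[:2].round() for u in [(260,312),(365,312),(370,347),(259,349)]])
print("handle", ray(sc,(159,193),175).round(), ray(sd,(186,179),175).round())
w=cam("wrist");s=get_state()
print("cam in tool", R.from_quat(s["eef_rot"]).as_matrix().T@(w[1]-s["tool_pos"]), R.from_quat(s["eef_rot"]).as_matrix().T@w[2])
E
```

```text
scene cartons
(259, 209) [608.  61.]
(297, 228) [610. -76.]
(223, 241) [448.  74.]
(257, 257) [457. -40.]
(291, 277) [ 455. -155.]
side
(271, 230) [605.  40.]
(295, 255) [616. -90.]
(214, 239) [451.  63.]
(232, 262) [463. -53.]
(247, 289) [ 463. -162.]
bystanders [array([773., 134.]), array([770.,  -4.]), array([ 776., -139.])] [array([783., 143.]), array([778.,  -8.]), array([ 779., -142.])]
stand [array([ 460., -232.]), array([ 657., -311.]), array([ 607., -409.]), array([ 429., -327.])] [array([ 468., -227.]), array([ 674., -320.]), array([ 629., -407.]), array([ 429., -322.])]
handle [437. 297. 175.] [439. 289. 175.]
cam in tool [  80.10621941    1.68181333 -165.94329876] [[ 1.11789478e-04 -9.57826991e-01 -2.87345512e-01]
 [ 9.99999691e-01 -1.16571198e-04  7.77616057e-04]
 [-7.78317859e-04 -2.87345510e-01  9.57826682e-01]]
```

View pics/wrist0.png

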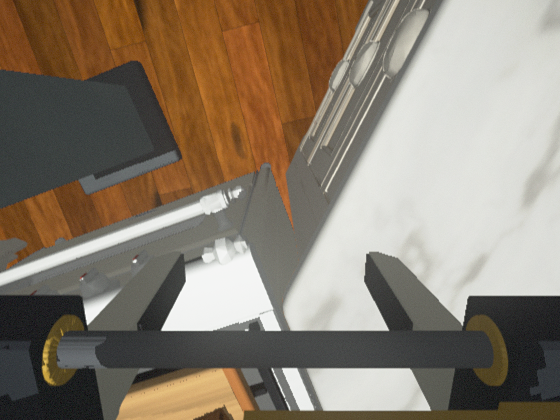

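Emit:
move_arm(
  plan=[
    [[0, 0, -25, -6.7], [0, 0, -28, -6.7], [0, 0, -29, -6.7]],
  ],
)

```text
time_s: 0.45
tool_pos: [188.8, 516.2, 301.2]
eef_rot: [-0.002, 1.0, -0.001, -0.0]
ft_force: [-0.2, 0.3, -0.1]
opening: 0.999
gripper_force: 0.0
```

Emit:
move_arm(
  plan=[
    [[-31, -25, 0, 0], [-31, -25, 0, 0], [-31, -25, 0, 0], [-31, -25, 0, 0], [-31, -25, 0, 0]],
  ],
)

```text
time_s: 0.95
tool_pos: [344.9, 390.3, 300.5]
eef_rot: [-0.0, 1.0, -0.0, -0.0]
ft_force: [0.9, 0.0, 0.5]
opening: 0.998
gripper_force: 0.0
```

Emit:
move_arm(
  plan=[
    [[-31, -25, 0, 0], [-31, -25, 0, 0], [-31, -25, 0, 0], [-33, -26, 0, 0], [0, 0, 0, 0]],
  ],
  gripper=0,
)

```text
time_s: 1.45
tool_pos: [472.7, 287.8, 300.1]
eef_rot: [0.002, 1.0, -0.0, 0.0]
ft_force: [-0.5, 0.4, 0.5]
opening: 0.616
gripper_force: 0.0
```

```bash
python3 - <<'E'
from h import *
s=get_state(); print(s["time_s"],s["tool_pos"],s["eef_rot"],s["opening"])
c=cam("wrist"); print(c[1]); im=shot("wrist","w1")
for n in("scene","side"):
    pass
E
```

```text
1.45 [472.69749    287.75761933 300.08767432] [ 1.87955504e-03  9.99998124e-01 -4.68266728e-04  3.09614497e-06] 0.6163343952602349
[393.17849258 289.7751793  466.01872856]
```

View pics/w1.png

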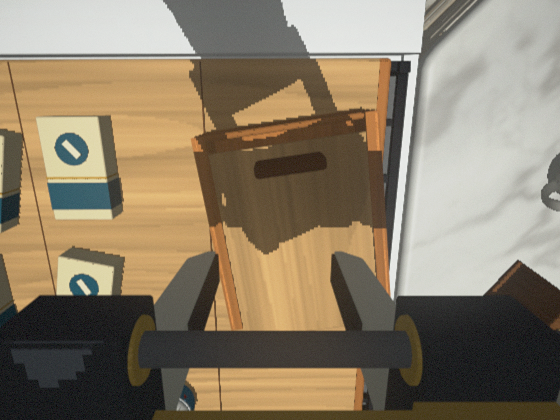

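```bash
python3 - <<'E'
from h import *
c=cam("wrist")
def p(u,z): return ray(c,u,z)[:2].round(1)
a,b=p((255,170),181),p((326,159),181); print("handle",a,b,np.hypot(*(b-a)),p((289,159),181))
print("lip left",p((196,150),154),p((241,327),154)," right",p((368,110),154),p((386,225),154))
print("board right", p((405,60),70))
print("carton", p((71,149),98), p((37,117),98),p((102,116),98),p((115,217),98),p((52,219),98))
E
```

```text
handle [442.1 275. ] [433.3 332.6] 58.26834475081648 [433.2 302.7]
lip left [429. 222.] [609.1 256.1]  right [395.7 370.6] [499.1 395. ]
board right [346.9 426.8]
carton [434.3  80.4] [402.2  51.5] [401.4 117.2] [508.2 116.1] [510.3  46.7]
```

Emit:
move_arm(
  plan=[
    [[32, 5, 20, 0], [32, 6, 20, 0], [0, 0, 33, 0], [0, 0, 33, 0], [0, 0, 34, 0]],
  ],
  gripper=0,
)

```text
time_s: 2.0
tool_pos: [404.8, 302.3, 159.8]
eef_rot: [-0.001, 1.0, 0.0, 0.0]
ft_force: [0.2, 0.3, -0.3]
opening: 0.149
gripper_force: 0.0
```

Emit:
move_arm(
  plan=[
    [[0, 0, 0, 0], [-15, 3, 0, 0], [-20, 4, 0, 0], [-20, 4, 0, 0], [-20, 3, 0, 0]],
  ],
)

```text
time_s: 2.5
tool_pos: [481.1, 316.0, 162.3]
eef_rot: [-0.0, 1.0, -0.0, -0.0]
ft_force: [-0.6, -1.8, -0.2]
opening: 0.008
gripper_force: 1.3
```

Emit:
move_arm(
  plan=[
    [[-20, 4, 0, 0], [-20, 4, 0, 0], [-15, 3, 0, 0], [-10, 2, 0, 0], [0, 0, 0, 0]],
  ],
)

```text
time_s: 3.0
tool_pos: [546.7, 329.1, 161.8]
eef_rot: [-0.0, 1.0, 0.0, 0.001]
ft_force: [-0.8, -0.1, 0.2]
opening: 0.004
gripper_force: 0.0
```

Emit:
move_arm(
  plan=[
    [[-5, 1, 0, 0], [-5, 1, 0, 0], [0, 0, 0, 0]],
  ],
)

```text
time_s: 3.3
tool_pos: [555.6, 330.7, 161.0]
eef_rot: [-0.0, 1.0, -0.0, -0.001]
ft_force: [-3.5, -1.1, 3.1]
opening: 0.007
gripper_force: 1.9
```

Emit:
move_arm(
  plan=[
    [[-4, 1, 0, 0], [-3, 0, 0, 0], [0, 0, 0, 0]],
  ],
)

```text
time_s: 3.6
tool_pos: [556.4, 330.8, 161.0]
eef_rot: [-0.001, 1.0, -0.002, -0.008]
ft_force: [-41.6, -9.7, 25.9]
opening: 0.004
gripper_force: 21.7
```

Emit:
move_arm(
  plan=[
    [[-3, 1, 0, 0], [0, 0, 0, 0]],
  ],
)

```text
time_s: 3.8
tool_pos: [556.6, 330.9, 160.9]
eef_rot: [-0.001, 1.0, -0.004, -0.011]
ft_force: [-58.0, -16.8, 35.2]
opening: 0.005
gripper_force: 30.7
```

```bash
python3 - <<'E'
from h import *
print(get_state()["tool_pos"],get_state()["ft_force"])
im=shot("side","s1"); im2=grab_frame("scene")
a=cv2.resize(im[130:240,130:300],(680,440)); cv2.imwrite("pics/s1c.png",a[:,:,::-1])
E
```

```text
[556.57907134 330.91700245 160.94533758] [-57.98213929 -16.80618048  35.21480848]
```

View pics/s1c.png

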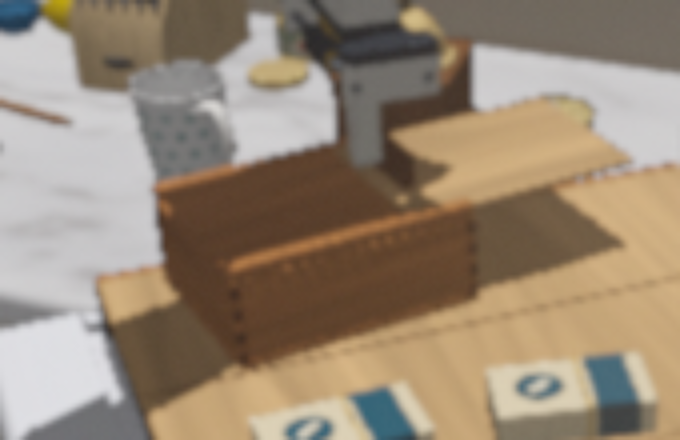

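Emit:
move_arm(
  plan=[
    [[25, -4, 0, 0], [0, 0, -35, 0], [0, 0, -45, 0], [0, -20, -40, 0], [-5, -30, -35, 0]],
  ],
)

```text
time_s: 4.4
tool_pos: [545.6, 279.1, 318.1]
eef_rot: [-0.001, 1.0, 0.0, 0.001]
ft_force: [1.2, -0.8, 0.7]
opening: 0.003
gripper_force: 0.0
```

Emit:
move_arm(
  plan=[
    [[-5, -36, -25, 0], [-5, -40, -20, 0], [-5, -40, -20, 0], [-5, -45, -15, 0], [-5, -45, 0, 0]],
  ],
  gripper=1,
)

```text
time_s: 4.9
tool_pos: [571.4, 71.0, 398.3]
eef_rot: [-0.0, 1.0, 0.0, 0.002]
ft_force: [1.1, -0.1, 0.1]
opening: 0.387
gripper_force: 0.0
```

Emit:
move_arm(
  plan=[
    [[0, -45, 0, 0], [0, -45, 0, 0], [0, -10, 0, 0], [0, 0, 0, 0], [0, 0, 0, 0]],
  ],
)

```text
time_s: 5.4
tool_pos: [571.1, -26.6, 395.8]
eef_rot: [-0.0, 1.0, 0.0, 0.0]
ft_force: [-0.4, 0.2, 0.1]
opening: 0.819
gripper_force: 0.0
```

```bash
python3 - <<'E'
from h import *
s=get_state(); print(s["time_s"],s["tool_pos"],s["eef_rot"],s["opening"])
c=cam("wrist"); print(c[1]); im=shot("wrist","w2"); shot("scene","sc2"); shot("side","sd2")
import pickle; pickle.dump(c,open("w2.pkl","wb"))
E
```

```text
5.4 [571.05544645 -26.56602458 395.7524698 ] [-1.56866791e-04  9.99999960e-01  1.87256039e-04  1.42748833e-04] 0.8188852434448226
[491.48795697 -25.06701767 561.67386987]
```

View pics/w2.png

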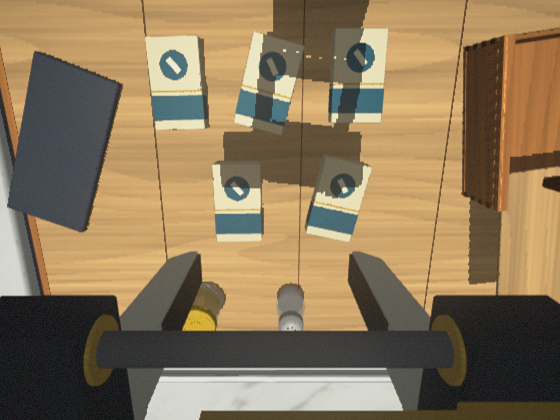

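```bash
python3 - <<'E'
from h import *
import pickle
c=pickle.load(open("w2.pkl","rb")); im=cv2.imread("pics/w2.png"); hsv=cv2.cvtColor(im,cv2.COLOR_BGR2HSV)
m=cv2.inRange(hsv,(92,90,25),(115,255,255)); m[255:]=0; m[:,:130]=0; m[:,420:]=0
n,l,st,ce=cv2.connectedComponentsWithStats(m)
comp=[]
for i in range(1,n):
    if st[i,4]<150: continue
    ys,xs=np.where(l==i)
    P=np.array([ray(c,(x,y),98)[:2] for x,y in zip(xs,ys)],np.float32)
    r=cv2.minAreaRect(P); print(ce[i].round(),st[i,4],"mean",P.mean(0).round(1),"rect",np.round(r[0],1),np.round(r[1],1),round(r[2],1))
q={'A':[(147,37),(198,35),(204,126),(153,128)],'B':[(255,33),(303,45),(281,133),(235,122)],'C':[(338,28),(388,29),(384,122),(332,122)],'D':[(213,165),(260,163),(261,240),(216,241)],'E':[(327,157),(370,165),(350,240),(308,232)]}
for k,v in q.items():
    P=np.array([ray(c,u,98)[:2] for u in v]); a=(P[2]+P[3]-P[0]-P[1])/2; b=(P[1]+P[2]-P[0]-P[3])/2
    print(k,P.mean(0).round(1),"len",np.hypot(*a).round(1),np.hypot(*b).round(1),"yaw",np.degrees(np.arctan2(a[1],a[0])).round(1),np.degrees(np.arctan2(-b[0],b[1])).round(1))
S=np.array([ray(c,u,82)[:2] for u in[(36,52),(122,84),(85,231),(8,206)]]); print("stand",S.round(1),S.mean(0))
for u in [(207,310),(290,300)]: print("byst",ray(c,u,110)[:2])
E
```

```text
[368.  56.] 176 mean [434.3  88.3] rect [433.9  87.2] [30.6 15.3] 15.6
[173.  64.] 381 mean [ 444.1 -148.5] rect [ 444.6 -148.4] [30.4 30.5] 25.1
[336.  99.] 187 mean [484.3  51.9] rect [485.5  52.5] [11.5 26.4] 89.7
[369. 100.] 569 mean [485.8  94.5] rect [485.5  93.5] [26.3 33. ] 0.0
[247. 104.] 357 mean [490.  -59.7] rect [489.7 -58.8] [23.3 26.9] 74.5
[177. 107.] 1064 mean [ 494.4 -147.7] rect [ 494.6 -147. ] [26.9 63.1] 1.5
[279. 110.] 298 mean [498.1 -18.8] rect [498.8 -18.4] [20.4 25.6] 80.6
[332. 219.] 648 mean [642.6  54.8] rect [643.2  55.2] [62.2 26.5] 77.2
[237. 221.] 290 mean [646.  -76.7] rect [648.4 -74.8] [25.1 61.1] 1.4
A [ 465.6 -147. ] len 105.9 63.3 yaw -0.6 2.1
B [467.5 -32.4] len 106.6 59.7 yaw -14.4 -13.0
C [458.3  81.2] len 107.8 62.9 yaw 0.8 -0.5
D [620.1 -75. ] len 108.1 62.8 yaw -0.3 1.9
E [614.8  62.5] len 107.4 59.4 yaw -11.2 -10.9
stand [[ 428.2 -322.7]
 [ 465.8 -219.9]
 [ 665.8 -298.1]
 [ 628.3 -401.1]] [ 547.02552375 -310.4674922 ]
byst [ 778.15758667 -123.0644828 ]
byst [761.6804323   -2.08773177]
```

Emit:
move_arm(
  plan=[
    [[19, -15, 33, 0], [19, -15, 33, 0], [19, -15, 33, 0], [19, -15, 33, 0], [19, -15, 33, 0]],
  ],
  gripper=0.95,
)

```text
time_s: 6.05
tool_pos: [475.3, -102.0, 229.6]
eef_rot: [-0.001, 1.0, -0.0, 0.0]
ft_force: [0.7, -0.6, -0.4]
opening: 0.95
gripper_force: 0.0
```

Emit:
move_arm(
  plan=[
    [[19, -15, 33, 0], [19, -15, 33, 0], [17, -16, 33, 0], [0, 0, 0, 0], [0, 0, 0, 0]],
  ],
)

```text
time_s: 6.55
tool_pos: [421.6, -148.1, 132.1]
eef_rot: [0.0, 1.0, 0.0, 0.0]
ft_force: [0.7, 0.3, 0.9]
opening: 0.951
gripper_force: 0.0
```

```bash
python3 - <<'E'
from h import *
s=get_state(); print(s["time_s"],s["tool_pos"],s["eef_rot"],s["opening"])
c=cam("wrist"); im=shot("wrist","w3")
e=[(x,y) for x in(-55,55) for y in(-32,32)]
print([proj(c,(465.6+a,-147+b,98)).round().tolist() for a,b in e], "tcp ground",proj(c,(s["tool_pos"][0],s["tool_pos"][1],98)).round())
E
```

```text
6.55 [ 421.599117   -148.12272114  132.11204794] [3.09912919e-05 9.99999996e-01 6.96342796e-05 5.22032429e-05] 0.951361256946457
[[220.0, 225.0], [327.0, 225.0], [227.0, 376.0], [320.0, 376.0]] tcp ground [272. 242.]
```

View pics/w3.png

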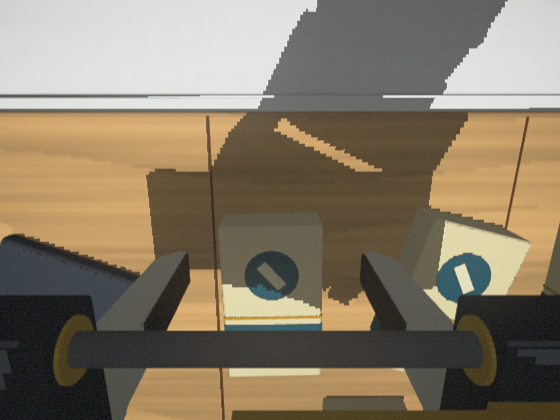

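Emit:
move_arm(
  plan=[
    [[0, 0, 25, 0], [0, 0, 25, 0], [0, 0, 8, 0], [0, 0, 0, 0], [0, 0, 0, 0]],
  ],
)

```text
time_s: 7.1
tool_pos: [422.0, -148.5, 74.8]
eef_rot: [-0.0, 1.0, -0.0, 0.001]
ft_force: [-0.5, 0.1, 0.3]
opening: 0.948
gripper_force: 0.0
```

Emit:
move_arm(
  plan=[
    [[0, 0, 0, 0], [0, 0, 0, 0], [0, 0, 0, 0], [0, 0, 0, 0]],
  ],
  gripper=0,
)

```text
time_s: 7.5
tool_pos: [421.1, -148.6, 74.0]
eef_rot: [0.0, 1.0, -0.0, 0.0]
ft_force: [-2.6, 0.2, 3.0]
opening: 0.688
gripper_force: 30.0
```

Emit:
move_arm(
  plan=[
    [[-4, 0, -17, 0], [-7, 0, -16, 0], [-9, 0, -14, 0], [-12, 0, -13, 0], [-14, 0, -10, 0]],
  ],
)

```text
time_s: 8.0
tool_pos: [467.3, -148.5, 144.4]
eef_rot: [0.0, 1.0, -0.0, 0.0]
ft_force: [-0.0, 1.0, -0.5]
opening: 0.686
gripper_force: 30.0
```

Emit:
move_arm(
  plan=[
    [[-15, 0, -8, 0], [-17, 0, -5, 0], [-17, 0, -2, 0], [-17, 0, 1, 0], [0, 0, 0, 0]],
  ],
)

```text
time_s: 8.5
tool_pos: [534.0, -148.5, 157.4]
eef_rot: [-0.0, 1.0, -0.0, 0.0]
ft_force: [-0.1, 0.6, -1.5]
opening: 0.681
gripper_force: 30.0
```

```bash
python3 - <<'E'
from h import *
s=get_state(); print(s["time_s"],s["tool_pos"],s["opening"],s["gripper_force"])
a=shot("wrist","w4"); b=shot("scene","sc4"); d=shot("side","sd4")
for im in(a,b,d):
    h=cv2.cvtColor(im,cv2.COLOR_RGB2HSV)
    g=cv2.inRange(h,(40,90,40),(85,255,255)); r=cv2.inRange(h,(0,150,60),(8,255,255))|cv2.inRange(h,(172,150,60),(180,255,255))
    print(g.sum()//255,r.sum()//255)
x=np.hstack([a[150:420,130:430],b[130:400,200:420],d[130:400,180:420]]); cv2.imwrite("pics/m4.png",x[:,:,::-1]); print(x.shape)
E
```

```text
8.5 [ 534.03386291 -148.45633463  157.37489289] 0.6813064560228566 29.998718798160553
1 0
0 3
0 0
(270, 760, 3)
```

View pics/m4.png

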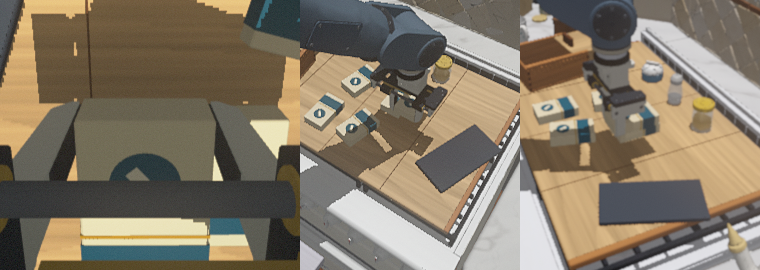

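Emit:
move_arm(
  plan=[
    [[28, 0, 15, 0], [28, 0, 20, 0], [28, 0, 20, 0], [28, 0, 20, 0], [0, 0, 7, 0]],
  ],
)

```text
time_s: 9.15
tool_pos: [416.6, -147.5, 74.2]
eef_rot: [0.001, 1.0, 0.001, -0.002]
ft_force: [-0.7, 1.2, 3.1]
opening: 0.691
gripper_force: 30.0
```

Emit:
move_arm(
  plan=[
    [[0, 0, 1, 0], [0, 0, 0, 0]],
  ],
)

```text
time_s: 9.35
tool_pos: [421.7, -148.8, 75.1]
eef_rot: [0.0, 1.0, -0.0, 0.001]
ft_force: [0.4, 0.2, -1.2]
opening: 0.688
gripper_force: 30.0
```

Emit:
move_arm(
  plan=[
    [[0, 0, 0, 0], [0, 0, 0, 0]],
  ],
  gripper=0.67,
)

```text
time_s: 9.55
tool_pos: [421.7, -148.6, 75.0]
eef_rot: [-0.0, 1.0, -0.0, 0.001]
ft_force: [1.5, -0.4, -2.5]
opening: 0.685
gripper_force: 30.0
```

Emit:
move_arm(
  plan=[
    [[0, 0, 0, 0], [0, 0, 0, 0]],
  ],
  gripper=0.68,
)

```text
time_s: 9.75
tool_pos: [421.2, -148.5, 74.7]
eef_rot: [-0.0, 1.0, -0.0, 0.0]
ft_force: [-0.0, 0.5, -1.3]
opening: 0.69
gripper_force: 30.0
```

Emit:
move_arm(
  plan=[
    [[0, 0, 0, 0], [0, 0, 0, 0]],
  ],
  gripper=0.686,
)

```text
time_s: 9.95
tool_pos: [421.0, -148.5, 74.7]
eef_rot: [-0.0, 1.0, -0.0, 0.0]
ft_force: [0.3, -0.4, -1.4]
opening: 0.686
gripper_force: 30.0
```

Emit:
move_arm(
  plan=[
    [[0, 0, 0, 0], [0, 0, 0, 0]],
  ],
  gripper=0.69,
)

```text
time_s: 10.15
tool_pos: [421.0, -148.5, 74.6]
eef_rot: [0.0, 1.0, -0.0, 0.0]
ft_force: [-0.1, 0.1, -1.7]
opening: 0.691
gripper_force: 9.9
```

Emit:
move_arm(
  plan=[
    [[0, 0, 0, 0], [0, 0, 0, 0]],
  ],
  gripper=0.694,
)

```text
time_s: 10.35
tool_pos: [421.1, -148.5, 74.7]
eef_rot: [-0.0, 1.0, -0.0, 0.0]
ft_force: [0.4, -0.1, 0.5]
opening: 0.693
gripper_force: 0.0
```

Emit:
move_arm(
  plan=[
    [[0, 0, 0, 0], [0, 0, 0, 0]],
  ],
  gripper=0.698,
)

```text
time_s: 10.55
tool_pos: [421.0, -148.5, 74.7]
eef_rot: [-0.0, 1.0, -0.0, 0.0]
ft_force: [-0.1, -0.6, -0.1]
opening: 0.696
gripper_force: 0.0
```

Emit:
move_arm(
  plan=[
    [[0, 0, 0, 0], [0, 0, 0, 0]],
  ],
  gripper=0.702,
)

```text
time_s: 10.75
tool_pos: [421.0, -148.5, 74.6]
eef_rot: [0.0, 1.0, -0.0, 0.0]
ft_force: [-0.7, 0.4, -0.9]
opening: 0.701
gripper_force: 0.0
```

Emit:
move_arm(
  plan=[
    [[0, 0, 0, 0], [0, 0, 0, 0]],
  ],
  gripper=0.6914,
)

```text
time_s: 10.95
tool_pos: [421.0, -148.5, 74.6]
eef_rot: [-0.0, 1.0, 0.0, -0.0]
ft_force: [0.3, -0.2, 0.2]
opening: 0.691
gripper_force: 0.0
```

Emit:
move_arm(
  plan=[
    [[0, 0, 0, 0], [0, 0, 0, 0]],
  ],
  gripper=0.6908,
)

```text
time_s: 11.15
tool_pos: [421.0, -148.5, 74.6]
eef_rot: [0.0, 1.0, -0.0, 0.0]
ft_force: [0.4, 0.5, -0.7]
opening: 0.688
gripper_force: 0.0
```

Emit:
move_arm(
  plan=[
    [[-4, 0, -17, 0], [-7, 0, -16, 0], [-9, 0, -14, 0], [0, 0, 0, 0]],
  ],
)

```text
time_s: 11.55
tool_pos: [442.5, -148.9, 123.0]
eef_rot: [-0.0, 1.0, -0.001, 0.002]
ft_force: [1.1, -0.1, -0.4]
opening: 0.697
gripper_force: 0.0
```

```bash
python3 - <<'E'
from h import *
s=get_state(); print(s["time_s"],s["tool_pos"],s["opening"],s["gripper_force"])
a=shot("wrist","w5"); d=shot("side","sd5")
x=np.hstack([a[150:420,130:430],cv2.resize(d[200:335,200:350],(300,270))]); cv2.imwrite("pics/m5.png",x[:,:,::-1])
E
```

```text
11.55 [ 442.4909367  -148.94364872  123.0448199 ] 0.6965686632887145 0.0
```

View pics/m5.png

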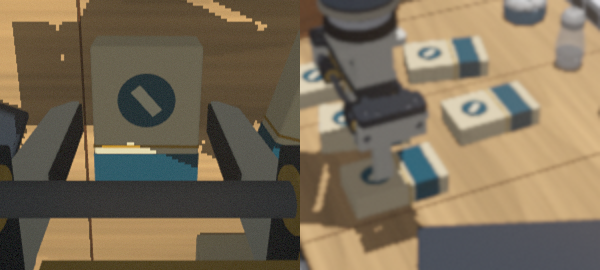

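Emit:
move_arm(
  plan=[
    [[10, 0, 20, 0], [10, 0, 20, 0], [0, 0, 8, 0], [0, 0, 0, 0]],
  ],
  gripper=0.75,
)

```text
time_s: 12.05
tool_pos: [420.2, -148.2, 72.5]
eef_rot: [0.0, 1.0, 0.001, -0.001]
ft_force: [0.6, -0.2, 0.7]
opening: 0.749
gripper_force: 0.0
```

Emit:
move_arm(
  plan=[
    [[0, 0, 0, 0], [0, 0, 0, 0]],
  ],
  gripper=0.6905,
)

```text
time_s: 12.25
tool_pos: [421.6, -148.7, 74.2]
eef_rot: [-0.0, 1.0, -0.0, 0.001]
ft_force: [0.1, -0.2, -0.9]
opening: 0.696
gripper_force: 0.2
```

Emit:
move_arm(
  plan=[
    [[0, 0, 0, 0], [0, 0, 0, 0]],
  ],
  gripper=0.69,
)

```text
time_s: 12.45
tool_pos: [421.3, -148.6, 74.0]
eef_rot: [-0.0, 1.0, -0.0, 0.0]
ft_force: [0.0, -0.6, -0.7]
opening: 0.692
gripper_force: 0.1
```

Emit:
move_arm(
  plan=[
    [[0, 0, 0, 0], [0, 0, 0, 0]],
  ],
  gripper=0.6895,
)

```text
time_s: 12.65
tool_pos: [421.1, -148.5, 73.8]
eef_rot: [-0.0, 1.0, -0.0, 0.0]
ft_force: [1.1, 0.0, -0.4]
opening: 0.69
gripper_force: 0.0
```

Emit:
move_arm(
  plan=[
    [[0, 0, 0, 0], [0, 0, 0, 0]],
  ],
  gripper=0.689,
)

```text
time_s: 12.85
tool_pos: [421.0, -148.5, 73.6]
eef_rot: [-0.0, 1.0, -0.0, -0.0]
ft_force: [-0.1, -0.4, 0.0]
opening: 0.692
gripper_force: 0.0
```

Emit:
move_arm(
  plan=[
    [[0, 0, 0, 0], [0, 0, 0, 0]],
  ],
  gripper=0.6885,
)

```text
time_s: 13.05
tool_pos: [421.0, -148.5, 73.6]
eef_rot: [0.0, 1.0, 0.0, -0.0]
ft_force: [-0.6, 0.3, 0.4]
opening: 0.687
gripper_force: 0.1
```

Emit:
move_arm(
  plan=[
    [[0, 0, 0, 0], [0, 0, 0, 0]],
  ],
  gripper=0.688,
)

```text
time_s: 13.25
tool_pos: [421.0, -148.5, 73.6]
eef_rot: [-0.0, 1.0, 0.0, -0.0]
ft_force: [0.2, -0.2, 1.2]
opening: 0.689
gripper_force: 0.9
```

Emit:
move_arm(
  plan=[
    [[0, 0, 0, 0], [0, 0, 0, 0]],
  ],
  gripper=0.6875,
)

```text
time_s: 13.45
tool_pos: [421.0, -148.5, 73.6]
eef_rot: [-0.0, 1.0, 0.0, -0.0]
ft_force: [0.0, -0.2, 0.4]
opening: 0.69
gripper_force: 1.7
```

Emit:
move_arm(
  plan=[
    [[0, 0, 0, 0], [0, 0, 0, 0]],
  ],
  gripper=0.687,
)

```text
time_s: 13.65
tool_pos: [421.0, -148.5, 73.6]
eef_rot: [-0.0, 1.0, -0.0, -0.0]
ft_force: [0.1, 0.5, 0.8]
opening: 0.688
gripper_force: 2.6
```

Emit:
move_arm(
  plan=[
    [[-4, 0, -17, 0], [-7, 0, -16, 0], [-9, 0, -14, 0], [0, 0, 0, 0]],
  ],
)

```text
time_s: 14.05
tool_pos: [442.4, -148.9, 122.0]
eef_rot: [-0.0, 1.0, -0.001, 0.001]
ft_force: [-0.1, -0.9, 0.1]
opening: 0.687
gripper_force: 2.5
```

```bash
cat >> h.py <<'E'
def teal(im):
    h=cv2.cvtColor(im,cv2.COLOR_RGB2HSV); m=cv2.inRange(h,(92,90,25),(115,255,255)); m[:,:170]=0; m[:,380:]=0; m[395:]=0
    n,l,st,ce=cv2.connectedComponentsWithStats(m)
    return [(st[i].tolist(),ce[i].round().tolist()) for i in range(1,n) if st[i,4]>80]
def dots(im,c0=150,c1=400):
    x=im[:,c0:c1]; h=cv2.cvtColor(x,cv2.COLOR_RGB2HSV)
    g=cv2.inRange(h,(38,80,30),(88,255,255)); r=cv2.inRange(h,(0,150,40),(7,255,255))|cv2.inRange(h,(170,120,40),(180,255,255))
    return int(g.sum()//255),int(r.sum()//255)
E
python3 - <<'E'
from h import *
s=get_state(); print(s["time_s"],s["tool_pos"],s["opening"],s["gripper_force"])
a=shot("wrist","w6"); print(teal(a),dots(a)); print("before",teal(cv2.imread("pics/w5.png")[:,:,::-1]))
E
```

```text
14.05 [ 442.36580398 -148.93566353  121.97232458] 0.6874008135014417 2.464148662984371
[([247, 324, 31, 7, 101], [260.0, 328.0])] (34, 0)
before [([225, 304, 102, 27, 2469], [273.0, 318.0])]
```

Emit:
move_arm(
  plan=[
    [[-12, 0, -13, 0], [-14, 0, -11, 0], [-15, 0, -8, 0], [-17, 0, -5, 0], [-17, 0, -2, 0]],
  ],
)

```text
time_s: 14.6
tool_pos: [515.9, -148.4, 158.9]
eef_rot: [0.0, 1.0, 0.0, -0.001]
ft_force: [1.5, 0.7, -1.3]
opening: 0.689
gripper_force: 2.4
```

Emit:
move_arm(
  plan=[
    [[-17, 0, 0, 0], [0, 0, 0, 0], [0, 0, 0, 0]],
  ],
)

```text
time_s: 14.9
tool_pos: [531.9, -148.3, 158.4]
eef_rot: [-0.0, 1.0, 0.0, -0.001]
ft_force: [-0.2, 0.6, -0.2]
opening: 0.688
gripper_force: 2.4
```

```bash
python3 - <<'E'
from h import *
s=get_state(); print(s["time_s"],s["tool_pos"],s["opening"],s["gripper_force"],s["ft_force"])
a=shot("wrist","w7"); print(teal(a),dots(a)); b=shot("scene","sc7"); d=shot("side","sd7")
u=proj(cam("scene"),s["tool_pos"]-[0,0,40]).astype(int); v=proj(cam("side"),s["tool_pos"]-[0,0,40]).astype(int)
f=lambda im,u:cv2.resize(im[max(0,u[1]-45):u[1]+45,u[0]-40:u[0]+40],(240,270))
x=np.hstack([a[150:420,130:430],f(b,u),f(d,v)]); cv2.imwrite("pics/m7.png",x[:,:,::-1])
E
```

```text
14.9 [ 531.85996228 -148.27328758  158.40949873] 0.6881149117923508 2.399640306830406 [-0.23837069  0.5577453  -0.15046708]
[([325, 368, 50, 18, 758], [348.0, 377.0])] (0, 0)
```

View pics/m7.png

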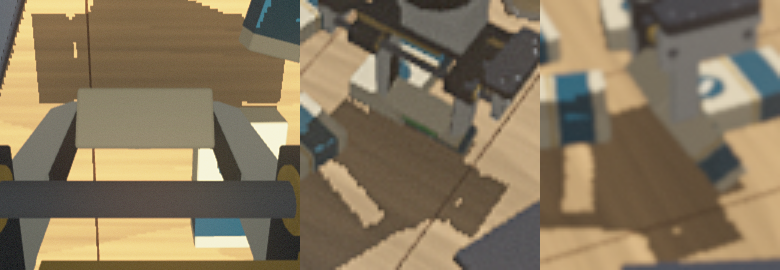

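Emit:
move_arm(
  plan=[
    [[0, 0, -12, 0], [0, 0, -13, 7.1], [0, 0, 0, 7.1], [0, 0, 0, 7.2], [0, 0, 0, 0]],
  ],
)

```text
time_s: 15.55
tool_pos: [532.9, -148.6, 185.6]
eef_rot: [0.187, 0.982, -0.0, 0.0]
ft_force: [-0.1, 0.3, -0.5]
opening: 0.69
gripper_force: 2.4
```

Emit:
move_arm(
  plan=[
    [[13, -20, 0, 0], [20, -30, 0, 0], [20, -30, 0, 0], [20, -30, 0, 0], [14, -20, 0, 0]],
  ],
)

```text
time_s: 16.05
tool_pos: [402.9, -238.7, 185.2]
eef_rot: [0.184, 0.983, -0.0, 0.0]
ft_force: [0.3, -0.5, -0.5]
opening: 0.684
gripper_force: 2.4
```

Emit:
move_arm(
  plan=[
    [[10, -15, 0, 0], [0, 0, 10, 0], [0, 0, 10, 0], [0, 0, 2, 0], [0, 0, 0, 0]],
  ],
)

```text
time_s: 16.55
tool_pos: [390.1, -247.5, 162.0]
eef_rot: [0.185, 0.983, 0.0, -0.001]
ft_force: [0.1, 0.2, -1.3]
opening: 0.691
gripper_force: 2.4
```

```bash
cat >> h.py <<'E'
def endface(a):
    """rows of short-end face between fingers -> tilt; prints edge transitions along centre column band"""
    g=cv2.cvtColor(a,cv2.COLOR_RGB2GRAY).astype(float)[:,250:295].mean(1); d=np.abs(np.diff(g))
    return [(i,round(g[i]),round(g[i+1])) for i in range(150,325) if d[i]>12]
E
python3 - <<'E'
from h import *
s=get_state(); print(s["time_s"],s["tool_pos"],s["eef_rot"],s["opening"],s["gripper_force"],s["ft_force"])
a=shot("wrist","w8"); print(endface(cv2.imread("pics/w7.png")[:,:,::-1]),endface(a),dots(a)); b=shot("scene","sc8")
E
```

```text
16.55 [ 390.06055233 -247.4970309   162.02002773] [ 1.84833989e-01  9.82769559e-01  3.21880242e-04 -5.36088950e-04] 0.6913297915458376 2.3961765691637993 [ 0.13395589  0.24369084 -1.26099499]
[(237, 100, 112), (297, 129, 154), (298, 154, 195), (299, 195, 211)] [(299, 87, 75)] (5, 0)
```

Emit:
move_arm(
  plan=[
    [[-12, 0, 0, 0], [-12, 0, 0, 0], [-10, 0, 0, 0], [-8, 0, 0, 0], [0, 0, 0, 0]],
  ],
)

```text
time_s: 17.15
tool_pos: [430.0, -263.8, 162.7]
eef_rot: [0.186, 0.983, -0.0, 0.0]
ft_force: [-0.9, 0.6, 2.2]
opening: 0.69
gripper_force: 2.4
```

Emit:
move_arm(
  plan=[
    [[-3, 0, 0, 0], [0, 0, 0, 0]],
  ],
)

```text
time_s: 17.35
tool_pos: [431.7, -264.5, 162.6]
eef_rot: [0.186, 0.983, 0.0, -0.0]
ft_force: [0.5, 0.7, 0.7]
opening: 0.685
gripper_force: 2.5
```

```bash
python3 - <<'E'
from h import *
s=get_state(); print(s["time_s"],s["tool_pos"],s["opening"],s["gripper_force"],s["ft_force"])
a=shot("wrist","w9"); b=shot("scene","sc9"); d=shot("side","sd9"); print(dots(a))
u=proj(cam("scene"),s["tool_pos"]-[0,0,40]).astype(int); v=proj(cam("side"),s["tool_pos"]-[0,0,40]).astype(int)
f=lambda im,u:cv2.resize(im[max(0,u[1]-45):u[1]+45,u[0]-40:u[0]+40],(240,270))
x=np.hstack([a[150:420,130:430],f(b,u),f(d,v)]); cv2.imwrite("pics/m9.png",x[:,:,::-1])
E
```

```text
17.35 [ 431.72585823 -264.50629107  162.56454189] 0.6848511862040629 2.4640794843435287 [0.54045145 0.68363641 0.65685867]
(734, 0)
```

View pics/m9.png

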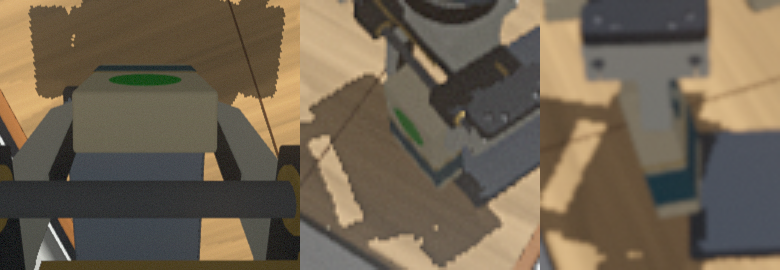

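Emit:
move_arm(
  plan=[
    [[-4, 0, 0, 0], [-3, 0, 0, 0], [0, 0, 0, 0], [0, 0, -15, 0], [0, 0, -20, 0]],
  ],
)

```text
time_s: 18.0
tool_pos: [437.6, -266.7, 197.0]
eef_rot: [0.186, 0.983, 0.001, -0.001]
ft_force: [-0.4, -0.3, -0.2]
opening: 0.686
gripper_force: 2.4
```

Emit:
move_arm(
  plan=[
    [[-20, 0, 0, 0], [-30, 0, 0, 0], [-40, 0, 0, 0], [-40, 0, 0, 0], [-30, 0, 0, 0]],
  ],
)

```text
time_s: 18.5
tool_pos: [588.8, -326.0, 196.9]
eef_rot: [0.186, 0.983, -0.0, -0.0]
ft_force: [-0.4, -0.1, -1.2]
opening: 0.688
gripper_force: 2.4
```

Emit:
move_arm(
  plan=[
    [[-19, 0, 0, 0], [-10, 0, 0, 0], [0, 0, 10, 0], [0, 0, 10, 0], [0, 0, 2, 0]],
  ],
)

```text
time_s: 19.0
tool_pos: [612.8, -335.4, 173.3]
eef_rot: [0.186, 0.983, 0.001, -0.002]
ft_force: [0.1, -0.6, -1.0]
opening: 0.689
gripper_force: 2.4
```

```bash
python3 - <<'E'
from h import *
s=get_state(); print(s["time_s"],s["tool_pos"],s["opening"],s["gripper_force"],s["ft_force"])
a=shot("wrist","w10"); print(dots(a),endface(a),endface(cv2.imread("pics/w9.png")[:,:,::-1]))
E
```

```text
19.0 [ 612.84638379 -335.40146325  173.34412256] 0.689373650468028 2.436481900513172 [ 0.08058231 -0.58696175 -1.04590385]
(1044, 0) [(202, 45, 60), (203, 60, 83), (205, 86, 62), (206, 62, 46), (213, 54, 77), (218, 93, 80), (219, 80, 64), (234, 67, 82), (235, 82, 94), (303, 118, 151), (304, 151, 174)] [(214, 78, 62), (215, 62, 44), (220, 55, 69), (223, 81, 69), (224, 69, 55), (234, 59, 74)]
```

Emit:
move_arm(
  plan=[
    [[0, 0, 2, 0], [0, 0, 0, 0]],
  ],
)

```text
time_s: 19.25
tool_pos: [614.0, -336.0, 173.8]
eef_rot: [0.186, 0.983, -0.0, 0.0]
ft_force: [-0.6, 1.0, -1.3]
opening: 0.691
gripper_force: 2.4
```

Emit:
move_arm(
  plan=[
    [[0, 0, 2, 0], [0, 0, 0, 0], [0, 0, 0, 0]],
  ],
)

```text
time_s: 19.55
tool_pos: [614.1, -336.0, 171.7]
eef_rot: [0.186, 0.983, -0.0, 0.0]
ft_force: [-0.3, -0.0, -0.5]
opening: 0.692
gripper_force: 2.4
```

Emit:
move_arm(
  plan=[
    [[0, 0, 2, 0], [0, 0, 0, 0], [0, 0, 0, 0]],
  ],
)

```text
time_s: 19.85
tool_pos: [614.1, -336.1, 169.5]
eef_rot: [0.186, 0.983, 0.0, -0.0]
ft_force: [-0.2, 0.1, -0.8]
opening: 0.689
gripper_force: 2.4
```

```bash
python3 - <<'E'
from h import *
s=get_state(); print(s["time_s"],s["tool_pos"],s["opening"],s["gripper_force"],s["ft_force"])
a=shot("wrist","w11"); print(dots(a),endface(a))
E
```

```text
19.85 [ 614.1308515  -336.05470213  169.53875333] 0.6885923946790329 2.4369843676686287 [-0.16907591  0.07745017 -0.7684348 ]
(1033, 0) [(202, 46, 60), (203, 60, 83), (205, 85, 62), (206, 62, 44), (213, 54, 76), (218, 93, 80), (219, 80, 64), (234, 66, 82), (235, 82, 94), (303, 118, 150), (304, 150, 173)]
```

Emit:
move_arm(
  plan=[
    [[0, 0, 2, 0], [0, 0, 0, 0], [0, 0, 0, 0]],
  ],
)

```text
time_s: 20.2
tool_pos: [614.1, -336.0, 167.6]
eef_rot: [0.186, 0.983, 0.0, -0.0]
ft_force: [-0.1, 0.3, -2.0]
opening: 0.687
gripper_force: 2.4
```

Emit:
move_arm(
  plan=[
    [[0, 0, 2, 0], [0, 0, 0, 0], [0, 0, 0, 0]],
  ],
)

```text
time_s: 20.5
tool_pos: [614.1, -336.0, 165.6]
eef_rot: [0.186, 0.983, 0.0, -0.0]
ft_force: [0.9, 0.1, -0.6]
opening: 0.686
gripper_force: 2.4
```

Emit:
move_arm(
  plan=[
    [[0, 0, 2, 0], [0, 0, 0, 0], [0, 0, 0, 0]],
  ],
)

```text
time_s: 20.8
tool_pos: [614.4, -336.2, 164.0]
eef_rot: [0.186, 0.983, -0.0, 0.0]
ft_force: [0.1, -0.1, 3.4]
opening: 0.693
gripper_force: 2.5
```

```bash
python3 - <<'E'
from h import *
s=get_state(); print(s["time_s"],s["tool_pos"],s["opening"],s["gripper_force"],s["ft_force"])
a=shot("wrist","w12"); print(dots(a),endface(a))
b=shot("scene","sc12"); d=shot("side","sd12"); 
u=proj(cam("scene"),s["tool_pos"]-[0,0,40]).astype(int); v=proj(cam("side"),s["tool_pos"]-[0,0,40]).astype(int)
f=lambda im,u:cv2.resize(im[max(0,u[1]-45):u[1]+45,u[0]-40:u[0]+40],(240,270))
x=np.hstack([a[150:420,130:430],f(b,u),f(d,v)]); cv2.imwrite("pics/m12.png",x[:,:,::-1])
E
```

```text
20.8 [ 614.39225329 -336.17720123  164.02388376] 0.6931780561573624 2.4538973718881607 [ 0.13268163 -0.1459636   3.38443781]
(1099, 0) [(202, 45, 61), (203, 61, 83), (205, 90, 71), (206, 71, 46), (213, 46, 62), (214, 62, 80), (219, 92, 77), (220, 77, 62), (236, 72, 89), (305, 118, 151), (306, 151, 174)]
```

Emit:
move_arm(
  plan=[
    [[0, 0, 2, 0], [0, 0, 0, 0], [0, 0, 0, 0]],
  ],
)

```text
time_s: 21.25
tool_pos: [614.1, -336.0, 161.5]
eef_rot: [0.186, 0.983, -0.0, -0.0]
ft_force: [0.2, -0.5, 3.0]
opening: 0.689
gripper_force: 2.5
```

Emit:
move_arm(
  plan=[
    [[0, 0, -1, 0], [0, 0, 0, 0], [0, 0, 0, 0]],
  ],
)

```text
time_s: 21.55
tool_pos: [613.9, -335.9, 162.1]
eef_rot: [0.186, 0.983, 0.0, -0.001]
ft_force: [-0.7, 0.4, -0.9]
opening: 0.688
gripper_force: 2.5
```

Emit:
move_arm(
  plan=[
    [[0, 0, 0, 0], [0, 0, 0, 0], [0, 0, 0, 0], [0, 0, 0, 0], [0, 0, 0, 0]],
  ],
  gripper=0.72,
)

```text
time_s: 22.05
tool_pos: [614.2, -336.0, 162.7]
eef_rot: [0.186, 0.983, -0.0, 0.0]
ft_force: [0.1, 0.6, -0.1]
opening: 0.723
gripper_force: 0.0
```

```bash
python3 - <<'E'
from h import *
s=get_state(); print(s["time_s"],s["tool_pos"],s["opening"],s["gripper_force"],s["ft_force"])
a=shot("wrist","w13"); print(dots(a),endface(a))
b=shot("scene","sc13"); d=shot("side","sd13"); 
u=proj(cam("scene"),s["tool_pos"]-[0,0,40]).astype(int); v=proj(cam("side"),s["tool_pos"]-[0,0,40]).astype(int)
f=lambda im,u:cv2.resize(im[max(0,u[1]-45):u[1]+45,u[0]-40:u[0]+40],(240,270))
x=np.hstack([a[150:420,130:430],f(b,u),f(d,v)]); cv2.imwrite("pics/m13.png",x[:,:,::-1])
E
```

```text
22.05 [ 614.16644018 -336.0441107   162.6778518 ] 0.7233562335227922 0.0 [ 0.06333844  0.55259836 -0.06679032]
(2080, 0) [(204, 47, 69), (205, 69, 92), (209, 97, 79), (210, 79, 48), (226, 48, 72), (227, 72, 94), (238, 90, 76), (271, 77, 90)]
```

View pics/m13.png

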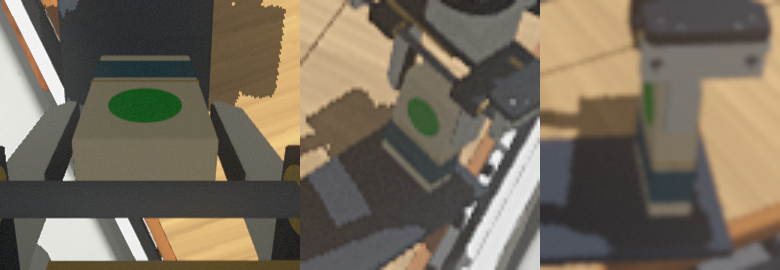

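```bash
python3 - <<'E'
from h import *
ld=lambda n:cv2.imread(f"pics/{n}.png")[:,:,::-1]
c=cam("scene"); sd=cam("side")
for n,t in(("7",(531.9,-148.3,158.4)),("8",(390,-247.5,162)),("9",(431.7,-264.5,162.6)),("13",(614,-336,162.7))):
    for cm,nm in((c,"sc"),(sd,"sd")):
        if nm+n=="sd8": continue
        im=ld(nm+n); u=proj(cm,np.array(t)-[0,0,35]).astype(int); x=im[u[1]-35:u[1]+40,u[0]-35:u[0]+35]
        print(nm+n,u,dots(x,0,70))
# seal/change test: remaining cartons in scene, sc2 vs sc13
P={'B':(467.5,-32.4),'C':(457,82),'D':(620,-75),'E':(614.8,62.5)}
a,b=ld("sc2"),ld("sc13"); a2,b2=ld("sd2"),ld("sd13")
for k,p in P.items():
    u=proj(c,(*p,98)).astype(int); v=proj(sd,(*p,98)).astype(int)
    f=lambda x,y,w:np.abs(x[w[1]-14:w[1]+14,w[0]-16:w[0]+16].astype(int)-y[w[1]-14:w[1]+14,w[0]-16:w[0]+16]).mean().round(1)
    print(k,u,f(a,b,u),v,f(a2,b2,v))
E
```

```text
sc7 [304 251] (12, 0)
sd7 [272 268] (0, 0)
sc8 [308 306] (0, 0)
sc9 [322 297] (37, 0)
sd9 [248 312] (0, 0)
sc13 [379 261] (89, 0)
sd13 [346 308] (37, 0)
B [256 253] 38.9 [231 257] 28.1
C [222 237] 30.1 [213 234] 28.8
D [298 225] 20.9 [293 251] 16.1
E [259 207] 64.9 [271 225] 21.3
```

Emit:
move_arm(
  plan=[
    [[0, 0, 0, 0], [0, 0, 0, 0]],
  ],
  gripper=0.82,
)

```text
time_s: 22.4
tool_pos: [614.2, -336.1, 162.6]
eef_rot: [0.186, 0.983, -0.0, 0.0]
ft_force: [0.3, -0.7, -0.5]
opening: 0.809
gripper_force: 0.0
```

Emit:
move_arm(
  plan=[
    [[0, 0, -30, 0], [0, 0, -40, 0], [20, 10, 0, 0], [32, 25, 0, 0], [32, 25, 0, 0]],
  ],
)

```text
time_s: 22.9
tool_pos: [556.9, -248.8, 232.5]
eef_rot: [0.186, 0.983, -0.0, 0.0]
ft_force: [0.6, 0.1, -0.5]
opening: 0.822
gripper_force: 0.0
```

Emit:
move_arm(
  plan=[
    [[32, 25, 0, 0], [32, 25, 0, 0], [32, 25, 0, 0], [32, 25, 0, 0], [32, 25, 0, 0]],
  ],
)

```text
time_s: 23.4
tool_pos: [453.5, -73.6, 232.8]
eef_rot: [0.186, 0.983, -0.0, 0.0]
ft_force: [0.8, 1.0, -0.2]
opening: 0.82
gripper_force: 0.0
```

Emit:
move_arm(
  plan=[
    [[32, 25, 20, 0], [16, 14, 20, 0], [0, 0, 20, -7.9], [0, 0, 30, 0], [0, 0, 0, 0]],
  ],
)

```text
time_s: 23.9
tool_pos: [422.3, -20.5, 140.5]
eef_rot: [0.117, 0.993, 0.0, -0.002]
ft_force: [-0.3, -0.4, -0.1]
opening: 0.823
gripper_force: 0.0
```

```bash
python3 - <<'E'
from h import *
s=get_state(); print(s["time_s"],s["tool_pos"],2*np.degrees(np.arctan2(s["eef_rot"][1],s["eef_rot"][0])),s["opening"],s["joints"].round(2))
a=shot("wrist","w14"); c=cam("wrist")
# predicted end edge corners of B vs grey edges
y=np.radians(-13.5); ex=np.array([np.cos(y),np.sin(y)]); ey=np.array([-ex[1],ex[0]]); B=np.array([467.5,-32.4])
for dx,dy in((-55,-32),(-55,32),(-21,0)): print(proj(c,(*(B+dx*ex+dy*ey),98)).round())
print(teal(a),endface(a))
E
```

```text
23.9 [422.32817951 -20.54992878 140.49158289] 166.50518558692704 0.8229568988111604 [-0.16  0.24  2.04 -0.    0.87 -1.49]
[219. 223.]
[321. 223.]
[270. 272.]
[([252, 286, 38, 10, 216], [270.0, 291.0]), ([223, 321, 92, 10, 755], [267.0, 326.0])] [(295, 160, 174), (296, 174, 201), (297, 201, 216), (311, 215, 194), (312, 194, 161), (314, 152, 174), (315, 174, 205), (319, 210, 167), (320, 167, 104), (321, 104, 88)]
```

Emit:
move_arm(
  plan=[
    [[0, 0, 30, 0], [0, 0, 27, 0], [0, 0, 10, 0], [0, 0, 0, 0]],
  ],
)

```text
time_s: 24.35
tool_pos: [424.1, -21.1, 75.8]
eef_rot: [0.118, 0.993, 0.0, -0.0]
ft_force: [-0.0, -0.5, -0.2]
opening: 0.819
gripper_force: 0.0
```

Emit:
move_arm(
  plan=[
    [[0, 0, 0, 0], [0, 0, 0, 0], [0, 0, 0, 0], [0, 0, 0, 0], [0, 0, 0, 0]],
  ],
  gripper=0.69,
)

```text
time_s: 24.85
tool_pos: [424.7, -21.1, 76.6]
eef_rot: [0.118, 0.993, -0.0, 0.001]
ft_force: [-2.0, -1.9, 8.7]
opening: 0.694
gripper_force: 7.1
```

Emit:
move_arm(
  plan=[
    [[0, 0, 0, 0], [0, 0, 0, 0], [0, 0, 0, 0]],
  ],
  gripper=0.687,
)

```text
time_s: 25.15
tool_pos: [424.6, -21.1, 76.6]
eef_rot: [0.118, 0.993, -0.0, 0.001]
ft_force: [-1.9, -2.2, 9.2]
opening: 0.695
gripper_force: 11.4
```

Emit:
move_arm(
  plan=[
    [[0, 0, -2, 0], [0, 0, 0, 0]],
  ],
  gripper=0.72,
)

```text
time_s: 25.35
tool_pos: [424.3, -20.9, 78.1]
eef_rot: [0.118, 0.993, 0.0, 0.0]
ft_force: [-0.1, 0.4, -0.3]
opening: 0.72
gripper_force: 0.0
```

Emit:
move_arm(
  plan=[
    [[0, 0, 0, 0], [0, 0, 0, 0], [0, 0, 0, 0]],
  ],
)

```text
time_s: 25.65
tool_pos: [424.0, -20.9, 77.6]
eef_rot: [0.118, 0.993, 0.0, -0.0]
ft_force: [0.8, -0.3, 0.6]
opening: 0.717
gripper_force: 0.0
```

Emit:
move_arm(
  plan=[
    [[0, 0, 0, 0], [0, 0, 0, 0], [0, 0, 0, 0], [0, 0, 0, 0]],
  ],
  gripper=0.69,
)

```text
time_s: 26.05
tool_pos: [424.0, -20.9, 77.6]
eef_rot: [0.118, 0.993, -0.0, -0.0]
ft_force: [0.0, 0.2, -0.6]
opening: 0.695
gripper_force: 6.9
```

Emit:
move_arm(
  plan=[
    [[0, 0, 0, 0], [0, 0, 0, 0], [0, 0, 0, 0], [0, 0, 0, 0]],
  ],
  gripper=0.693,
)

```text
time_s: 26.45
tool_pos: [424.0, -21.0, 77.6]
eef_rot: [0.118, 0.993, 0.0, 0.0]
ft_force: [0.7, -0.1, -0.4]
opening: 0.697
gripper_force: 3.0
```

Emit:
move_arm(
  plan=[
    [[0, 0, 2, 0], [0, 0, 0, 0]],
  ],
)

```text
time_s: 26.65
tool_pos: [424.3, -21.0, 75.7]
eef_rot: [0.118, 0.993, -0.0, 0.0]
ft_force: [0.3, -1.2, 1.5]
opening: 0.697
gripper_force: 3.1
```

Emit:
move_arm(
  plan=[
    [[-4, 0, -17, 0], [-7, 0, -16, 0], [-9, 0, -14, 0], [-12, 0, -13, 0], [-14, 0, -11, 0]],
  ],
)

```text
time_s: 27.15
tool_pos: [469.0, -31.7, 147.2]
eef_rot: [0.117, 0.993, 0.0, 0.0]
ft_force: [0.5, 0.3, -0.7]
opening: 0.691
gripper_force: 0.0
```

Emit:
move_arm(
  plan=[
    [[-15, 0, -8, 0], [-17, 0, -5, 0], [-17, 0, -2, 0], [-17, 0, 0, 0], [0, 0, 0, 0]],
  ],
)

```text
time_s: 27.65
tool_pos: [534.1, -47.4, 161.4]
eef_rot: [0.118, 0.993, -0.0, 0.0]
ft_force: [-1.2, 0.9, 0.4]
opening: 0.693
gripper_force: 0.0
```

Emit:
move_arm(
  plan=[
    [[0, 0, -25, 0], [0, 0, -30, 0], [0, 0, -15, 0], [0, 0, 0, 0], [0, 0, 0, 0]],
  ],
)

```text
time_s: 28.15
tool_pos: [532.2, -46.9, 230.9]
eef_rot: [0.117, 0.993, 0.0, -0.0]
ft_force: [-0.0, 0.1, -1.2]
opening: 0.693
gripper_force: 0.0
```

```bash
cat >> h.py <<'E'
def look(tag):
    s=get_state(); print(s["time_s"],s["tool_pos"].round(1),round(2*np.degrees(np.arctan2(s["eef_rot"][1],s["eef_rot"][0])),1),"op",round(s["opening"],3),"gf",round(s["gripper_force"],2),"F",s["ft_force"].round(1))
    a=shot("wrist","w"+tag); print("wrist dots",dots(a),endface(a))
    for n in("scene","side"):
        im=shot(n,n[:2]+tag); u=proj(cam(n),s["tool_pos"]-[0,0,35]).astype(int)
        print(n,u,dots(im[max(0,u[1]-35):u[1]+45,max(0,u[0]-38):u[0]+38],0,76))
E
python3 -c "
from h import *
look('15')"
```

```text
28.15 [532.2 -46.9 230.9] 166.5 op 0.693 gf 0.0 F [-0.   0.1 -1.2]
wrist dots (1, 0) [(174, 59, 82), (175, 82, 104), (220, 87, 102), (221, 102, 132), (222, 132, 156), (236, 136, 148), (237, 148, 161), (240, 185, 197), (257, 212, 192), (258, 192, 176), (289, 187, 206), (290, 206, 223), (301, 211, 199), (302, 199, 185), (303, 185, 172), (307, 144, 131), (308, 131, 118), (309, 118, 106)]
scene [274 218] (0, 0)
side [255 220] (0, 0)
```

```bash
cat >> h.py <<'E'
def tealworld(im,c,z=98,rows=(0,255)):
    h=cv2.cvtColor(im,cv2.COLOR_RGB2HSV); m=cv2.inRange(h,(90,80,20),(118,255,255)); m[:rows[0]]=0; m[rows[1]:]=0
    m=cv2.morphologyEx(m,cv2.MORPH_CLOSE,np.ones((5,5),np.uint8))
    n,l,st,ce=cv2.connectedComponentsWithStats(m)
    for i in range(1,n):
        if st[i,4]<150: continue
        ys,xs=np.where(l==i); P=np.array([ray(c,(x,y),z)[:2] for x,y in zip(xs,ys)],np.float32); r=cv2.minAreaRect(P)
        print(ce[i].round(),st[i,4],np.round(r[0],1),np.round(r[1],1),round(r[2],1))
E
python3 - <<'E'
from h import *
a=cv2.imread("pics/w15.png")[:,:,::-1]; c=cam("wrist"); tealworld(a,c,rows=(0,300))
E
```

```text
[401.  47.] 1243 [435.8  78.7] [32.4 32.6] 20.1
[410. 112.] 2755 [485.8  78.8] [28.5 63.3] 0.2
[274. 104.] 551 [454.4 -26.6] [32.3 17.5] 78.6
[410. 237.] 717 [594.5  66.5] [32.1 30.8] 76.5
[259. 274.] 630 [598.2 -75.7] [31.5 30.8] 47.8
[414. 284.] 1106 [643.8  60.1] [53.4 27. ] 78.0
```

View pics/w15.png

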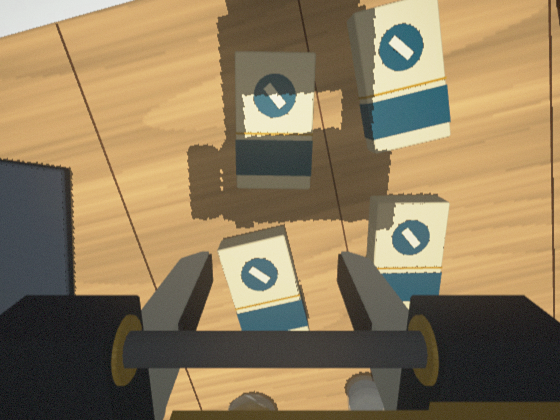

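```bash
python3 - <<'E'
from h import *
c=cam("wrist")
P=np.array([ray(c,u,98)[:2] for u in[(236,53),(315,53),(312,184),(236,184)]]); a=(P[2]+P[3]-P[0]-P[1])/2; b=(P[1]+P[2]-P[0]-P[3])/2
print(P.mean(0).round(1),np.hypot(*a),np.hypot(*b),np.degrees(np.arctan2(a[1],a[0])),np.degrees(np.arctan2(-b[0],b[1])))
s=get_state(); B=P.mean(0); y=np.radians(-13.5); g=B-45*np.array([np.cos(y),np.sin(y)]); d=np.append(g,74)-s["tool_pos"]; print(g,R.from_quat(s["eef_rot"]).as_matrix().T@d)
E
```

```text
[467.5 -29.3] 104.12462583201622 63.58377946322437 -14.159433188998676 -13.493425771810603
[423.74858095 -18.81221635] [111.75205161   2.07544283 156.63768347]
```

Emit:
move_arm(
  plan=[
    [[20, 0, 0, 0], [32, 1, 15, 0], [30, 1, 30, 0], [20, 0, 30, 0], [10, 0, 30, 0]],
  ],
  gripper=0.82,
)

```text
time_s: 28.8
tool_pos: [422.4, -18.5, 125.2]
eef_rot: [0.117, 0.993, 0.0, -0.001]
ft_force: [0.2, 0.3, 0.1]
opening: 0.819
gripper_force: 0.0
```

Emit:
move_arm(
  plan=[
    [[0, 0, 30, 0], [0, 0, 19, 0], [0, 0, 0, 0], [0, 0, 0, 0]],
  ],
)

```text
time_s: 29.2
tool_pos: [424.3, -19.0, 77.7]
eef_rot: [0.118, 0.993, 0.0, -0.001]
ft_force: [0.1, 0.0, 0.2]
opening: 0.82
gripper_force: 0.0
```

Emit:
move_arm(
  plan=[
    [[0, 0, 0, 0], [0, 0, 0, 0], [0, 0, 0, 0], [0, 0, 0, 0]],
  ],
  gripper=0.68,
)

```text
time_s: 29.6
tool_pos: [424.9, -19.1, 78.4]
eef_rot: [0.118, 0.993, -0.0, 0.001]
ft_force: [-1.6, -0.8, 7.5]
opening: 0.688
gripper_force: 19.2
```

Emit:
move_arm(
  plan=[
    [[0, 0, 0, 0], [0, 0, 0, 0]],
  ],
  gripper=0.69,
)

```text
time_s: 29.8
tool_pos: [424.9, -19.2, 78.3]
eef_rot: [0.118, 0.993, -0.0, 0.001]
ft_force: [-1.9, -1.3, 6.7]
opening: 0.697
gripper_force: 3.9
```

Emit:
move_arm(
  plan=[
    [[0, 0, -1, 0], [0, 0, 0, 0], [0, 0, 0, 0]],
  ],
  gripper=0.6904,
)

```text
time_s: 30.1
tool_pos: [424.5, -19.0, 78.7]
eef_rot: [0.118, 0.993, 0.0, 0.0]
ft_force: [-0.2, 0.4, -0.1]
opening: 0.691
gripper_force: 3.4
```

Emit:
move_arm(
  plan=[
    [[-4, 0, -17, 0], [-7, 0, -16, 0], [0, 0, 0, 0], [0, 0, 0, 0]],
  ],
)

```text
time_s: 30.5
tool_pos: [434.9, -21.5, 111.3]
eef_rot: [0.118, 0.993, 0.0, 0.0]
ft_force: [-0.4, 0.0, -0.2]
opening: 0.69
gripper_force: 0.0
```

```bash
python3 -c "
from h import *
look('16'); print(teal(cv2.imread('pics/w16.png')[:,:,::-1]))"
```

```text
30.5 [434.9 -21.5 111.3] 166.5 op 0.69 gf 0.0 F [-0.4  0.  -0.2]
wrist dots (24, 0) [(309, 113, 135), (310, 135, 166), (311, 166, 193), (312, 193, 210), (320, 213, 193), (321, 193, 162), (324, 159, 193)]
scene [247 263] (0, 0)
side [217 264] (0, 0)
[([223, 368, 103, 5, 325], [273.0, 370.0])]
```

Emit:
move_arm(
  plan=[
    [[5, 0, 16, 0], [6, 0, 18, 0], [0, 0, 0, 0]],
  ],
  gripper=0.8,
)

```text
time_s: 30.95
tool_pos: [422.4, -18.6, 75.7]
eef_rot: [0.118, 0.993, 0.0, -0.002]
ft_force: [-0.0, -0.0, 0.4]
opening: 0.795
gripper_force: 0.0
```

Emit:
move_arm(
  plan=[
    [[0, 0, 1, 0], [0, 0, 0, 0], [0, 0, 0, 0], [0, 0, 0, 0]],
  ],
)

```text
time_s: 31.35
tool_pos: [424.9, -19.1, 77.1]
eef_rot: [0.118, 0.993, -0.0, 0.0]
ft_force: [-0.5, -0.5, -0.0]
opening: 0.801
gripper_force: 0.0
```

Emit:
move_arm(
  plan=[
    [[0, 0, 0, 0], [0, 0, 0, 0], [0, 0, 0, 0], [0, 0, -8, 0], [0, 0, 0, 0]],
  ],
  gripper=0.67,
)

```text
time_s: 31.85
tool_pos: [424.9, -19.1, 85.5]
eef_rot: [0.117, 0.993, -0.0, 0.001]
ft_force: [0.1, 0.6, -1.9]
opening: 0.688
gripper_force: 30.0
```

Emit:
move_arm(
  plan=[
    [[0, 0, 0, 0], [0, 0, 0, 0], [0, 0, 0, 0]],
  ],
  gripper=0.685,
)

```text
time_s: 32.15
tool_pos: [424.4, -19.0, 84.5]
eef_rot: [0.118, 0.993, -0.0, -0.0]
ft_force: [0.5, 0.2, -0.9]
opening: 0.689
gripper_force: 6.5
```

Emit:
move_arm(
  plan=[
    [[0, 0, 0, 0], [0, 0, 0, 0], [0, 0, 0, 0]],
  ],
  gripper=0.686,
)

```text
time_s: 32.45
tool_pos: [424.4, -19.0, 84.6]
eef_rot: [0.118, 0.993, -0.0, -0.0]
ft_force: [-0.0, 0.7, -1.7]
opening: 0.686
gripper_force: 4.2
```

Emit:
move_arm(
  plan=[
    [[0, 0, 0, 0], [0, 0, 0, 0], [0, 0, 0, 0]],
  ],
  gripper=0.6867,
)

```text
time_s: 32.75
tool_pos: [424.4, -19.0, 84.6]
eef_rot: [0.118, 0.993, -0.0, -0.0]
ft_force: [-0.3, -0.2, -0.7]
opening: 0.691
gripper_force: 3.0
```

Emit:
move_arm(
  plan=[
    [[-4, 0, -10, 0], [-7, 0, -16, 0], [-9, 0, -14, 0], [-12, 0, -13, 0], [-14, 0, -11, 0]],
  ],
)

```text
time_s: 33.25
tool_pos: [470.0, -29.9, 150.2]
eef_rot: [0.117, 0.993, -0.0, 0.001]
ft_force: [-0.2, -0.4, -2.0]
opening: 0.69
gripper_force: 2.9
```

Emit:
move_arm(
  plan=[
    [[-15, 0, -8, 0], [-17, 0, -5, 0], [-17, 0, -2, 0], [-17, 0, 0, 0], [0, 0, 0, 0]],
  ],
)

```text
time_s: 33.75
tool_pos: [534.9, -45.6, 164.3]
eef_rot: [0.118, 0.993, -0.0, 0.001]
ft_force: [-0.1, -0.1, -1.4]
opening: 0.686
gripper_force: 2.9
```

Emit:
move_arm(
  plan=[
    [[0, 0, -25, 0], [0, 0, -30, 0], [0, 0, -15, 0], [0, 0, 0, 0], [0, 0, 0, 0]],
  ],
)

```text
time_s: 34.25
tool_pos: [532.7, -45.0, 233.2]
eef_rot: [0.117, 0.993, -0.0, -0.0]
ft_force: [-0.1, 0.2, -1.8]
opening: 0.688
gripper_force: 2.9
```

```bash
python3 -c "
from h import *
look('17'); print(teal(cv2.imread('pics/w17.png')[:,:,::-1]))"
```

```text
34.25 [532.7 -45.  233.2] 166.5 op 0.688 gf 2.91 F [-0.1  0.2 -1.8]
wrist dots (606, 0) [(215, 80, 55), (219, 48, 63), (220, 63, 80), (223, 85, 68), (232, 64, 78), (233, 78, 91), (295, 110, 158), (296, 158, 207), (300, 201, 188), (301, 188, 175), (302, 175, 161), (305, 143, 130), (306, 130, 116), (307, 116, 102)]
scene [273 217] (44, 0)
side [255 219] (0, 0)
[([371, 101, 9, 37, 285], [375.0, 119.0]), ([236, 299, 69, 32, 1514], [272.0, 317.0])]
```

Emit:
move_arm(
  plan=[
    [[5, -20, 0, 7.9], [9, -35, 0, 0], [10, -42, 0, 0], [11, -45, 0, 0], [11, -45, 0, 0]],
  ],
)

```text
time_s: 34.9
tool_pos: [423.3, -204.9, 232.9]
eef_rot: [0.185, 0.983, 0.0, -0.001]
ft_force: [1.4, -0.3, -0.3]
opening: 0.689
gripper_force: 3.0
```

Emit:
move_arm(
  plan=[
    [[9, -35, 0, 0], [5, -20, 15, 0], [0, 0, 25, 0], [0, 0, 25, 0], [0, 0, 12, 0]],
  ],
)

```text
time_s: 35.4
tool_pos: [390.9, -250.0, 154.9]
eef_rot: [0.186, 0.983, 0.0, -0.001]
ft_force: [-0.3, -1.8, 6.0]
opening: 0.688
gripper_force: 3.6
```

Emit:
move_arm(
  plan=[
    [[0, 0, 0, 0], [0, 0, 0, 0], [-12, 0, 0, 0], [-12, 0, 0, 0], [-8, 0, 0, 0]],
  ],
)

```text
time_s: 35.9
tool_pos: [423.0, -262.3, 157.1]
eef_rot: [0.186, 0.983, -0.0, 0.001]
ft_force: [-0.3, -0.2, -1.1]
opening: 0.69
gripper_force: 3.0
```

```bash
python3 -c "
from h import *
look('18')
t=get_state()['tool_pos'];d=t[:2]-[547,-310.5];print(d@[.931,-.365],d@[.365,.931])"
```

```text
35.9 [ 423.  -262.3  157.1] 158.6 op 0.69 gf 3.02 F [-0.3 -0.2 -1.1]
wrist dots (976, 0) [(213, 76, 56), (214, 56, 43), (220, 43, 61), (221, 61, 75), (226, 71, 58), (240, 62, 77)]
scene [320 301] (44, 0)
side [244 315] (0, 0)
-134.2341685499114 -0.3182809227397315
```

Emit:
move_arm(
  plan=[
    [[0, 0, -15, 0], [0, 0, -20, 0], [-20, 0, -5, 0], [-30, 0, 0, 0], [-35, 0, 0, 0]],
  ],
)

```text
time_s: 36.55
tool_pos: [501.0, -292.9, 197.1]
eef_rot: [0.186, 0.983, -0.0, 0.0]
ft_force: [0.0, -0.7, -1.8]
opening: 0.688
gripper_force: 3.0
```

Emit:
move_arm(
  plan=[
    [[-30, 0, 0, 0], [-20, 0, 0, 0], [-6, 0, 8, 0], [0, 0, 12, 0], [0, 0, 6, 0]],
  ],
)

```text
time_s: 37.05
tool_pos: [551.2, -312.4, 168.6]
eef_rot: [0.186, 0.983, 0.001, -0.001]
ft_force: [-0.4, -0.1, -2.0]
opening: 0.687
gripper_force: 3.0
```

Emit:
move_arm(
  plan=[
    [[0, 0, 0, 0], [0, 0, 2, 0], [0, 0, 0, 0], [0, 0, 0, 0]],
  ],
)

```text
time_s: 37.45
tool_pos: [552.7, -313.2, 169.0]
eef_rot: [0.186, 0.983, -0.0, 0.0]
ft_force: [0.4, 0.5, -1.0]
opening: 0.688
gripper_force: 3.0
```

Emit:
move_arm(
  plan=[
    [[0, 0, 2, 0], [0, 0, 0, 0], [0, 0, 0, 0]],
  ],
)

```text
time_s: 37.75
tool_pos: [552.7, -313.2, 166.6]
eef_rot: [0.186, 0.983, 0.0, -0.0]
ft_force: [-0.2, -0.8, -1.7]
opening: 0.688
gripper_force: 3.0
```

Emit:
move_arm(
  plan=[
    [[0, 0, 2, 0], [0, 0, 0, 0], [0, 0, 0, 0]],
  ],
)

```text
time_s: 38.05
tool_pos: [553.0, -313.3, 165.0]
eef_rot: [0.186, 0.983, -0.0, 0.0]
ft_force: [0.3, -0.1, 2.4]
opening: 0.688
gripper_force: 3.0
```

```bash
python3 -c "
from h import *
look('19')
t=get_state()['tool_pos'];d=t[:2]-[547,-310.5];print(d@[.931,-.365],d@[.365,.931])"
```

```text
38.05 [ 553.  -313.3  165. ] 158.6 op 0.688 gf 3.04 F [ 0.3 -0.1  2.4]
wrist dots (1210, 0) [(210, 49, 76), (211, 76, 96), (212, 96, 80), (213, 80, 48), (220, 48, 76), (221, 76, 89), (225, 93, 80), (226, 80, 64), (241, 71, 87), (309, 108, 90), (310, 90, 57), (312, 51, 78), (313, 78, 99), (316, 90, 77), (318, 84, 96)]
scene [361 273] (64, 0)
side [314 309] (40, 0)
6.542934706965135 -0.43302088996387067
```

Contact, same as before; press 2 mm, ease, release.

Emit:
move_arm(
  plan=[
    [[0, 0, 2, 0], [0, 0, 0, 0], [0, 0, -1, 0], [0, 0, 0, 0]],
  ],
)

```text
time_s: 38.6
tool_pos: [552.3, -312.9, 163.1]
eef_rot: [0.186, 0.983, 0.0, -0.001]
ft_force: [0.4, -0.8, -1.7]
opening: 0.69
gripper_force: 3.0
```

Emit:
move_arm(
  plan=[
    [[0, 0, 0, 0], [0, 0, 0, 0], [0, 0, 0, 0], [0, 0, 0, 0], [0, 0, 0, 0]],
  ],
  gripper=0.72,
)

```text
time_s: 39.1
tool_pos: [552.7, -313.2, 163.6]
eef_rot: [0.186, 0.983, -0.0, 0.0]
ft_force: [-0.5, -0.4, 0.8]
opening: 0.722
gripper_force: 0.0
```

```bash
python3 -c "
from h import *
look('20')
c=cam('scene')
for x in (65,0): 
  p=np.array([547,-310.5])+x*np.array([.931,-.365]); print(proj(c,(*p,150)))
im=cv2.imread('pics/sc20.png')[:,:,::-1]; h=cv2.cvtColor(im,cv2.COLOR_RGB2HSV); g=cv2.inRange(h,(45,100,30),(80,255,255)); n,l,st,ce=cv2.connectedComponentsWithStats(g); print([(st[i].tolist(),ce[i].round(1)) for i in range(1,n) if st[i,4]>15])
"
```

```text
39.1 [ 552.7 -313.2  163.6] 158.6 op 0.722 gf 0.0 F [-0.5 -0.4  0.8]
wrist dots (1661, 0) [(210, 48, 68), (211, 68, 90), (213, 97, 83), (214, 83, 56), (225, 47, 75), (226, 75, 91), (233, 90, 74), (255, 69, 82)]
scene [361 273] (91, 0)
side [313 310] (40, 0)
[379.42503416 258.41855179]
[361.17695919 269.95161886]
[([358, 262, 9, 12, 74], array([361.9, 267.4]))]
```

Emit:
move_arm(
  plan=[
    [[0, 0, 0, 0], [0, 0, 0, 0], [0, 0, -30, 0], [0, 0, -40, 0], [27, 31, 0, 0]],
  ],
  gripper=0.82,
)

```text
time_s: 39.75
tool_pos: [541.3, -277.8, 238.6]
eef_rot: [0.187, 0.982, -0.002, 0.004]
ft_force: [0.4, 0.9, 0.3]
opening: 0.821
gripper_force: 0.0
```

Emit:
move_arm(
  plan=[
    [[27, 31, 0, 0], [27, 31, 0, 0], [28, 32, 0, 0], [28, 32, 0, 0], [28, 32, 0, 0]],
  ],
)

```text
time_s: 40.25
tool_pos: [467.2, -75.6, 233.8]
eef_rot: [0.186, 0.983, 0.0, 0.0]
ft_force: [1.0, 0.8, -0.0]
opening: 0.821
gripper_force: 0.0
```

Emit:
move_arm(
  plan=[
    [[28, 32, 0, 0], [28, 31, 0, 0], [27, 31, 0, 0], [27, 31, 0, 0], [0, 0, 20, -7.2]],
  ],
)

```text
time_s: 40.75
tool_pos: [411.0, 82.8, 215.3]
eef_rot: [0.123, 0.992, 0.001, 0.002]
ft_force: [-0.5, -1.3, -0.0]
opening: 0.818
gripper_force: 0.0
```

Emit:
move_arm(
  plan=[
    [[0, 0, 30, -7.1], [0, 0, 30, -7.1], [0, 0, 20, 0], [0, 0, 0, 0], [0, 0, 0, 0]],
  ],
)

```text
time_s: 41.25
tool_pos: [411.5, 79.5, 134.2]
eef_rot: [0.0, 1.0, 0.0, 0.0]
ft_force: [-0.3, -0.1, -1.1]
opening: 0.824
gripper_force: 0.0
```

```bash
python3 -c "
from h import *
look('21'); a=cv2.imread('pics/w21.png')[:,:,::-1]; c=cam('wrist'); tealworld(a,c,rows=(0,345))
print([proj(c,p).round() for p in((401,47,98),(401,112,98),(435,79.5,98))])"
```

```text
41.25 [411.5  79.5 134.2] 180.0 op 0.824 gf 0.0 F [-0.3 -0.1 -1.1]
wrist dots (2, 0) [(151, 160, 137), (152, 137, 96), (292, 63, 75), (295, 92, 119), (296, 119, 142), (298, 151, 172), (299, 172, 203), (300, 203, 216), (315, 216, 196), (316, 196, 157), (318, 153, 188), (319, 188, 215), (323, 217, 179), (324, 179, 97)]
scene [213 248] (0, 0)
side [197 238] (0, 0)
[ 10. 326.] 198 [473.2 -94.5] [12.2 30.5] 68.0
[270. 328.] 460 [474.5  78.9] [62.8  3.9] 90.0
[array([218., 223.]), array([325., 223.]), array([272., 274.])]
```

Emit:
move_arm(
  plan=[
    [[0, 0, 25, 0], [0, 0, 25, 0], [0, 0, 7, 0], [0, 0, 0, 0], [0, 0, 0, 0]],
  ],
)

```text
time_s: 41.9
tool_pos: [411.9, 79.6, 77.6]
eef_rot: [0.0, 1.0, 0.0, 0.001]
ft_force: [-1.4, -0.5, -0.6]
opening: 0.818
gripper_force: 0.0
```

Emit:
move_arm(
  plan=[
    [[0, 0, 0, 0], [0, 0, 0, 0], [0, 0, 0, 0], [0, 0, -8, 0], [0, 0, 0, 0]],
  ],
  gripper=0.67,
)

```text
time_s: 42.4
tool_pos: [411.7, 79.6, 85.6]
eef_rot: [-0.0, 1.0, 0.0, 0.001]
ft_force: [-0.3, -0.5, -1.7]
opening: 0.689
gripper_force: 29.9
```

Emit:
move_arm(
  plan=[
    [[0, 0, 0, 0], [0, 0, 0, 0], [0, 0, 0, 0]],
  ],
  gripper=0.685,
)

```text
time_s: 42.7
tool_pos: [411.1, 79.5, 84.5]
eef_rot: [-0.0, 1.0, -0.0, -0.0]
ft_force: [-0.3, 1.0, -0.6]
opening: 0.689
gripper_force: 9.3
```

Emit:
move_arm(
  plan=[
    [[0, 0, 0, 0], [0, 0, 0, 0], [0, 0, 0, 0]],
  ],
  gripper=0.6865,
)

```text
time_s: 43.0
tool_pos: [411.2, 79.5, 84.6]
eef_rot: [-0.0, 1.0, -0.0, -0.0]
ft_force: [-0.2, -0.4, -0.9]
opening: 0.687
gripper_force: 7.0
```

Emit:
move_arm(
  plan=[
    [[0, 0, 0, 0], [0, 0, 0, 0], [0, 0, 0, 0]],
  ],
  gripper=0.6883,
)

```text
time_s: 43.3
tool_pos: [411.3, 79.5, 84.7]
eef_rot: [-0.0, 1.0, -0.0, 0.0]
ft_force: [0.2, -0.1, -0.4]
opening: 0.688
gripper_force: 1.4
```

Emit:
move_arm(
  plan=[
    [[0, 0, 0, 0], [0, 0, 0, 0], [0, 0, 0, 0]],
  ],
  gripper=0.6889,
)

```text
time_s: 43.6
tool_pos: [411.3, 79.5, 84.7]
eef_rot: [0.0, 1.0, -0.0, 0.0]
ft_force: [-0.2, -0.3, -0.6]
opening: 0.693
gripper_force: 0.7
```

Emit:
move_arm(
  plan=[
    [[0, 0, 0, 0], [0, 0, 0, 0], [0, 0, 0, 0]],
  ],
  gripper=0.6872,
)

```text
time_s: 43.9
tool_pos: [411.3, 79.5, 84.6]
eef_rot: [-0.0, 1.0, -0.0, 0.0]
ft_force: [0.2, -0.8, 0.1]
opening: 0.689
gripper_force: 2.9
```

Emit:
move_arm(
  plan=[
    [[0, 0, 0, 0], [0, 0, 0, 0], [0, 0, 0, 0]],
  ],
  gripper=0.6868,
)

```text
time_s: 44.2
tool_pos: [411.3, 79.5, 84.7]
eef_rot: [0.0, 1.0, 0.0, 0.0]
ft_force: [0.0, -1.2, -0.7]
opening: 0.687
gripper_force: 3.5
```

Emit:
move_arm(
  plan=[
    [[-4, 0, -10, 0], [-7, 0, -16, 0], [-9, 0, -14, 0], [-12, 0, -13, 0], [-14, 0, -11, 0]],
  ],
)

```text
time_s: 44.7
tool_pos: [457.9, 79.6, 150.1]
eef_rot: [-0.0, 1.0, 0.0, 0.0]
ft_force: [-0.3, 0.7, -0.8]
opening: 0.687
gripper_force: 2.6
```

Emit:
move_arm(
  plan=[
    [[-15, 0, -8, 0], [-17, 0, -5, 0], [-17, 0, -2, 0], [-17, 0, 0, 0], [0, 0, 0, 0]],
  ],
)

```text
time_s: 45.2
tool_pos: [524.9, 79.5, 164.6]
eef_rot: [0.0, 1.0, 0.0, 0.001]
ft_force: [-0.6, 0.3, 4.2]
opening: 0.689
gripper_force: 2.6
```

Emit:
move_arm(
  plan=[
    [[0, 0, -25, 0], [0, 0, -30, 0], [0, 0, -15, 0], [0, 0, 0, 0], [0, 0, 0, 0]],
  ],
)

```text
time_s: 45.7
tool_pos: [522.5, 79.5, 233.1]
eef_rot: [-0.0, 1.0, -0.0, -0.0]
ft_force: [-0.4, -0.6, -1.0]
opening: 0.685
gripper_force: 2.6
```

```bash
python3 -c "
from h import *
look('22'); print(teal(cv2.imread('pics/w22.png')[:,:,::-1]))"
```

```text
45.7 [522.5  79.5 233.1] 180.0 op 0.685 gf 2.61 F [-0.4 -0.6 -1. ]
wrist dots (0, 82) [(220, 87, 70), (223, 67, 92), (224, 92, 110), (283, 128, 148), (284, 148, 169), (289, 195, 220), (290, 220, 234), (306, 219, 203), (308, 201, 186), (310, 174, 157), (311, 157, 140)]
scene [235 200] (0, 29)
side [235 197] (0, 2)
[([215, 302, 68, 29, 1399], [246.0, 318.0])]
```

Emit:
move_arm(
  plan=[
    [[0, 0, -18, -5.3], [0, 0, -20, -5.3], [-3, 20, 0, 0], [-6, 35, 0, 0], [-6, 40, 0, 0]],
  ],
)

```text
time_s: 46.35
tool_pos: [520.3, 176.1, 270.9]
eef_rot: [-0.092, 0.996, -0.0, -0.001]
ft_force: [0.9, -0.2, -1.8]
opening: 0.686
gripper_force: 2.6
```

Emit:
move_arm(
  plan=[
    [[-6, 40, 0, 0], [-6, 40, 0, 0], [-6, 40, 0, 0], [-4, 26, 0, 0], [0, 0, 0, 0]],
  ],
)

```text
time_s: 46.85
tool_pos: [514.4, 325.7, 270.2]
eef_rot: [-0.094, 0.996, -0.0, -0.001]
ft_force: [-0.6, 0.2, -1.0]
opening: 0.688
gripper_force: 2.8
```

```bash
python3 -c "
from h import *
look('23')
t=get_state()['tool_pos'];d=t[:2]-[500.9,320.7];print(d@[.983,.184],d@[-.184,.983])"
```

```text
46.85 [514.4 325.7 270.2] 190.8 op 0.688 gf 2.75 F [-0.6  0.2 -1. ]
wrist dots (2, 141) [(223, 63, 83), (224, 83, 96), (289, 108, 142), (290, 142, 172)]
scene [166 159] (0, 29)
side [205 151] (0, 18)
14.318977517367054 -0.8959060594067211
```

Emit:
move_arm(
  plan=[
    [[0, 0, 25, 0], [0, 0, 35, 0], [0, 0, 30, 0], [0, 0, 14, 0], [0, 0, 0, 0]],
  ],
)

```text
time_s: 47.5
tool_pos: [515.0, 322.0, 166.5]
eef_rot: [-0.092, 0.996, -0.001, -0.001]
ft_force: [0.3, -0.1, -0.2]
opening: 0.688
gripper_force: 2.7
```

Emit:
move_arm(
  plan=[
    [[12, 0, 2, 0], [16, 0, 4, 0], [16, 0, 6, 0], [14, 0, 8, 0], [0, 0, 0, 0]],
  ],
)

```text
time_s: 48.0
tool_pos: [457.6, 312.3, 148.9]
eef_rot: [-0.092, 0.996, 0.0, 0.0]
ft_force: [-2.0, -0.9, 2.0]
opening: 0.686
gripper_force: 2.7
```

Emit:
move_arm(
  plan=[
    [[12, 0, 12, 0], [10, 0, 14, 0], [4, 0, 14, 0], [0, 0, 0, 0], [0, 0, 0, 0]],
  ],
)

```text
time_s: 48.5
tool_pos: [433.7, 307.9, 108.6]
eef_rot: [-0.092, 0.996, 0.0, 0.0]
ft_force: [0.1, 0.7, -1.3]
opening: 0.692
gripper_force: 4.8
```

```bash
python3 -c "
from h import *
look('24'); print(teal(cv2.imread('pics/w24.png')[:,:,::-1]))
t=get_state()['tool_pos'];d=t[:2]-[500.9,320.7];print(d@[.983,.184],d@[-.184,.983])"
```

```text
48.5 [433.7 307.9 108.6] 190.6 op 0.692 gf 4.82 F [ 0.1  0.7 -1.3]
wrist dots (4, 0) [(259, 76, 88)]
scene [161 215] (0, 0)
side [186 206] (0, 0)
[([215, 368, 120, 9, 812], [280.0, 372.0])]
-68.78590494250476 -0.1643629747073483
```

Emit:
move_arm(
  plan=[
    [[0, 0, 10, 0], [0, 0, 8, 0], [0, 0, 0, 0]],
  ],
)

```text
time_s: 48.95
tool_pos: [433.3, 308.0, 89.6]
eef_rot: [-0.092, 0.996, 0.0, 0.0]
ft_force: [1.1, -0.5, -0.4]
opening: 0.689
gripper_force: 4.8
```

Emit:
move_arm(
  plan=[
    [[0, 0, 0, 0], [0, 0, 0, 0], [0, 0, 0, 0], [0, 0, -10, 0], [0, 0, -25, 0]],
  ],
  gripper=0.82,
)

```text
time_s: 49.45
tool_pos: [431.8, 307.2, 124.1]
eef_rot: [-0.092, 0.996, -0.001, -0.002]
ft_force: [0.0, -0.1, 1.0]
opening: 0.819
gripper_force: 0.0
```

Emit:
move_arm(
  plan=[
    [[0, 0, -35, 0], [0, 0, -40, 0], [-10, 0, -40, 0], [-30, 0, -40, 0], [-30, 0, 0, 0]],
  ],
)

```text
time_s: 49.95
tool_pos: [503.7, 321.7, 286.9]
eef_rot: [-0.093, 0.996, 0.002, 0.005]
ft_force: [-0.1, -0.4, 0.1]
opening: 0.822
gripper_force: 0.0
```

Emit:
move_arm(
  plan=[
    [[-20, 0, -20, 0], [0, 0, 0, 0], [0, 0, 0, 0]],
  ],
)

```text
time_s: 50.25
tool_pos: [520.6, 324.2, 299.5]
eef_rot: [-0.092, 0.996, 0.0, -0.0]
ft_force: [0.6, -0.7, 0.2]
opening: 0.818
gripper_force: 0.0
```

```bash
python3 -c "
from h import *
look('25'); c=cam('wrist'); tealworld(cv2.imread('pics/w25.png')[:,:,::-1],c,z=104,rows=(0,330))
print('box origin x axis: expected seal/band along yaw 10.6')
B=np.array([500.9,320.7]);e=np.array([.983,.184]);f=np.array([-.184,.983])
print([proj(c,(*(B+x*e+y*f),150)).round() for x,y in((-98,-82),(-98,82),(53,-82),(53,82))])"
```

```text
50.25 [520.6 324.2 299.5] 190.6 op 0.818 gf 0.0 F [ 0.6 -0.7  0.2]
wrist dots (12, 0) [(243, 111, 93), (244, 93, 73), (266, 98, 131), (267, 131, 168)]
scene [166 150] (0, 0)
side [206 141] (0, 0)
[ 26. 206.] 519 [592.2  70.3] [29.9 31.3] 10.6
[285. 203.] 213 [537.7 343.1] [15.3 48.5] 1.0
[ 25. 249.] 1189 [642.6  70.1] [63.6 28.3] 77.6
box origin x axis: expected seal/band along yaw 10.6
[array([173.,  57.]), array([372.,  57.]), array([186., 230.]), array([360., 230.])]
```

Emit:
move_arm(
  plan=[
    [[0, -25, 0, 0], [0, -40, 0, 0], [-1, -43, 0, 0], [-1, -43, 0, 0], [-1, -43, 0, 0]],
  ],
)

```text
time_s: 50.9
tool_pos: [559.1, 132.8, 299.4]
eef_rot: [-0.093, 0.996, -0.0, -0.0]
ft_force: [0.6, 0.1, 0.3]
opening: 0.819
gripper_force: 0.0
```

Emit:
move_arm(
  plan=[
    [[0, -40, 10, 0], [0, -24, 25, 0], [0, 0, 40, 7.5], [0, 0, 40, 7.5], [0, 0, 35, 7.6]],
  ],
)

```text
time_s: 51.4
tool_pos: [570.3, 71.2, 147.7]
eef_rot: [0.107, 0.994, -0.0, -0.001]
ft_force: [0.9, 1.1, -0.7]
opening: 0.821
gripper_force: 0.0
```

Emit:
move_arm(
  plan=[
    [[0, 0, 14, 0], [0, 0, 0, 0], [0, 0, 0, 0]],
  ],
)

```text
time_s: 51.7
tool_pos: [572.1, 71.5, 137.1]
eef_rot: [0.103, 0.995, 0.0, 0.001]
ft_force: [0.9, -0.3, 0.1]
opening: 0.822
gripper_force: 0.0
```

```bash
python3 -c "
from h import *
look('26'); c=cam('wrist'); a=cv2.imread('pics/w26.png')[:,:,::-1]; tealworld(a,c,rows=(0,345))
e=np.array([np.cos(np.radians(-12)),np.sin(np.radians(-12))]);f=np.array([-e[1],e[0]]);E=np.array([615,62.])
print([proj(c,(*(E+x*e+y*f),98)).round() for x,y in((-55,-32),(-55,32),(-21,0),(15.5,0))])"
```

```text
51.7 [572.1  71.5 137.1] 168.2 op 0.822 gf 0.0 F [ 0.9 -0.3  0.1]
wrist dots (0, 0) [(250, 117, 105), (294, 132, 144), (295, 144, 171), (296, 171, 208), (297, 208, 235), (312, 239, 221), (313, 221, 197), (315, 190, 217), (316, 217, 238), (320, 238, 198), (321, 198, 129), (322, 129, 114)]
scene [249 213] (0, 0)
side [255 225] (0, 0)
[269. 326.] 681 [633.7  57.6] [62.9  6.3] 78.0
[array([219., 222.]), array([323., 222.]), array([271., 272.]), array([271., 321.])]
```

Emit:
move_arm(
  plan=[
    [[0, 0, 25, 0], [0, 0, 25, 0], [0, 0, 9, 0], [0, 0, 0, 0], [0, 0, 0, 0]],
  ],
)

```text
time_s: 52.35
tool_pos: [572.3, 71.3, 77.9]
eef_rot: [0.104, 0.995, 0.0, 0.001]
ft_force: [0.3, -1.4, 0.0]
opening: 0.821
gripper_force: 0.0
```

Emit:
move_arm(
  plan=[
    [[0, 0, 0, 0], [0, 0, 0, 0], [0, 0, 0, 0], [0, 0, -8, 0], [0, 0, 0, 0]],
  ],
  gripper=0.67,
)

```text
time_s: 52.85
tool_pos: [572.1, 71.4, 85.7]
eef_rot: [0.105, 0.995, 0.0, 0.001]
ft_force: [0.8, -0.3, -1.2]
opening: 0.688
gripper_force: 29.9
```

Emit:
move_arm(
  plan=[
    [[0, 0, 0, 0], [0, 0, 0, 0], [0, 0, 0, 0]],
  ],
  gripper=0.686,
)

```text
time_s: 53.15
tool_pos: [571.4, 71.3, 84.4]
eef_rot: [0.105, 0.995, -0.0, -0.0]
ft_force: [0.3, 0.1, -0.7]
opening: 0.689
gripper_force: 7.4
```

Emit:
move_arm(
  plan=[
    [[0, 0, 0, 0], [0, 0, 0, 0], [0, 0, 0, 0]],
  ],
  gripper=0.687,
)

```text
time_s: 53.45
tool_pos: [571.6, 71.3, 84.6]
eef_rot: [0.105, 0.995, -0.0, -0.0]
ft_force: [-0.3, -0.1, -0.6]
opening: 0.692
gripper_force: 5.9
```

Emit:
move_arm(
  plan=[
    [[0, 0, 0, 0], [0, 0, 0, 0], [0, 0, 0, 0]],
  ],
  gripper=0.688,
)

```text
time_s: 53.75
tool_pos: [571.6, 71.3, 84.7]
eef_rot: [0.105, 0.995, -0.0, 0.0]
ft_force: [-0.4, -0.1, -0.2]
opening: 0.69
gripper_force: 1.8
```

Emit:
move_arm(
  plan=[
    [[0, 0, 0, 0], [0, 0, 0, 0], [0, 0, 0, 0]],
  ],
  gripper=0.6875,
)

```text
time_s: 54.05
tool_pos: [571.6, 71.2, 84.7]
eef_rot: [0.105, 0.995, -0.0, 0.0]
ft_force: [0.5, -0.3, -0.1]
opening: 0.686
gripper_force: 2.5
```

Emit:
move_arm(
  plan=[
    [[-4, 0, -10, 0], [-7, 0, -16, 0], [-9, 0, -14, 0], [-12, 0, -13, 0], [-14, 0, -11, 0]],
  ],
  gripper=0.687,
)

```text
time_s: 54.55
tool_pos: [617.3, 61.6, 150.3]
eef_rot: [0.104, 0.995, 0.0, 0.0]
ft_force: [1.0, 0.7, -0.7]
opening: 0.693
gripper_force: 2.3
```

Emit:
move_arm(
  plan=[
    [[-15, 0, -8, 0], [-17, 0, -5, 0], [-17, 0, -2, 0], [-17, 0, 0, 0], [0, 0, 0, 0]],
  ],
)

```text
time_s: 55.05
tool_pos: [682.5, 47.5, 164.1]
eef_rot: [0.105, 0.994, 0.0, 0.001]
ft_force: [1.0, -0.2, -1.0]
opening: 0.687
gripper_force: 2.3
```

Emit:
move_arm(
  plan=[
    [[0, 0, -25, 0], [0, 0, -30, 0], [0, 0, -15, 0], [0, 0, 0, 0], [0, 0, 0, 0]],
  ],
)

```text
time_s: 55.55
tool_pos: [680.6, 48.1, 232.7]
eef_rot: [0.104, 0.995, -0.0, -0.001]
ft_force: [-1.0, -0.5, -1.6]
opening: 0.69
gripper_force: 2.3
```

```bash
python3 -c "
from h import *
look('27'); print(teal(cv2.imread('pics/w27.png')[:,:,::-1]))"
```

```text
55.55 [680.6  48.1 232.7] 168.0 op 0.69 gf 2.3 F [-1.  -0.5 -1.6]
wrist dots (1, 0) [(287, 124, 147), (288, 147, 162)]
scene [275 173] (0, 19)
side [295 190] (0, 0)
[]
```

Emit:
move_arm(
  plan=[
    [[0, 0, -18, -7.5], [0, 0, -20, -7.5], [0, 0, -18, -7.6], [7, 19, 0, 0], [13, 35, 0, 0]],
  ],
  gripper=0.6865,
)

```text
time_s: 56.2
tool_pos: [651.2, 97.0, 288.1]
eef_rot: [-0.09, 0.996, -0.0, -0.001]
ft_force: [-0.1, 0.4, -0.7]
opening: 0.689
gripper_force: 3.2
```

Emit:
move_arm(
  plan=[
    [[15, 40, 0, 0], [15, 40, 0, 0], [15, 40, 0, 0], [15, 40, 0, 0], [15, 40, 0, 0]],
  ],
)

```text
time_s: 56.7
tool_pos: [538.7, 281.9, 288.1]
eef_rot: [-0.091, 0.996, -0.0, -0.001]
ft_force: [-0.4, -0.2, -2.2]
opening: 0.683
gripper_force: 3.2
```

Emit:
move_arm(
  plan=[
    [[11, 30, 0, 0], [6, 17, 0, 0], [0, 0, 0, 0], [0, 0, 0, 0]],
  ],
)

```text
time_s: 57.1
tool_pos: [515.7, 322.8, 289.0]
eef_rot: [-0.092, 0.996, -0.0, -0.0]
ft_force: [-0.7, -0.2, -1.1]
opening: 0.685
gripper_force: 3.2
```

```bash
python3 -c "
from h import *
look('28')
t=get_state()['tool_pos'];d=t[:2]-[500.9,320.7];print(d@[.983,.184],d@[-.184,.983])"
```

```text
57.1 [515.7 322.8 289. ] 190.6 op 0.685 gf 3.18 F [-0.7 -0.2 -1.1]
wrist dots (30, 8) [(227, 62, 74), (228, 74, 94), (287, 117, 153), (288, 153, 180)]
scene [166 154] (0, 28)
side [205 145] (0, 13)
15.397893323244142 -1.356918291702669
```

Emit:
move_arm(
  plan=[
    [[0, 0, 25, 0], [0, 0, 35, 0], [0, 0, 27, 0], [0, 0, 10, 0], [0, 0, 0, 0]],
  ],
)

```text
time_s: 57.75
tool_pos: [515.8, 322.5, 192.0]
eef_rot: [-0.092, 0.996, -0.0, -0.001]
ft_force: [-0.1, 0.2, -0.4]
opening: 0.689
gripper_force: 3.3
```

Emit:
move_arm(
  plan=[
    [[12, 0, 2, 0], [16, 0, 4, 0], [16, 0, 6, 0], [14, 0, 8, 0], [0, 0, 0, 0]],
  ],
)

```text
time_s: 58.25
tool_pos: [457.9, 312.4, 173.6]
eef_rot: [-0.092, 0.996, 0.0, -0.0]
ft_force: [-1.4, -0.1, 1.6]
opening: 0.69
gripper_force: 3.3
```

Emit:
move_arm(
  plan=[
    [[10, 0, 12, 0], [4, 0, 14, 0], [0, 0, 14, 0], [0, 0, 7, 0], [0, 0, 0, 0]],
  ],
)

```text
time_s: 58.75
tool_pos: [445.3, 310.0, 125.0]
eef_rot: [-0.092, 0.996, -0.0, -0.0]
ft_force: [-0.2, 0.4, -0.9]
opening: 0.693
gripper_force: 3.2
```

```bash
python3 -c "
from h import *
look('29'); print(teal(cv2.imread('pics/w29.png')[:,:,::-1]))
t=get_state()['tool_pos'];d=t[:2]-[500.9,320.7];print(d@[.983,.184],d@[-.184,.983])"
```

```text
58.75 [445.3 310.  125. ] 190.6 op 0.693 gf 3.22 F [-0.2  0.4 -0.9]
wrist dots (102, 0) [(216, 71, 84), (266, 92, 80)]
scene [163 208] (0, 0)
side [189 200] (0, 0)
[([249, 301, 56, 23, 377], [274.0, 314.0]), ([338, 315, 10, 16, 102], [342.0, 324.0]), ([215, 368, 140, 27, 3147], [280.0, 381.0])]
-56.3894790587061 -0.14101392835882254
```

Emit:
move_arm(
  plan=[
    [[0, 0, 6, 0], [0, 0, 0, 0], [0, 0, 0, 0]],
  ],
)

```text
time_s: 59.2
tool_pos: [444.9, 310.0, 119.6]
eef_rot: [-0.092, 0.996, -0.0, -0.0]
ft_force: [1.1, -0.1, -1.3]
opening: 0.683
gripper_force: 3.2
```

Emit:
move_arm(
  plan=[
    [[0, 0, 0, 0], [0, 0, 0, 0], [0, 0, 0, 0], [0, 0, -10, 0], [0, 0, -25, 0]],
  ],
  gripper=0.82,
)

```text
time_s: 59.7
tool_pos: [444.1, 309.5, 154.1]
eef_rot: [-0.092, 0.996, -0.001, -0.001]
ft_force: [0.4, -0.4, -0.2]
opening: 0.822
gripper_force: 0.0
```

Emit:
move_arm(
  plan=[
    [[0, 0, -35, 0], [0, 0, -40, 0], [-10, 0, -40, 0], [-30, 0, -30, 0], [-35, 0, 0, 0]],
  ],
)

```text
time_s: 60.2
tool_pos: [520.3, 324.7, 306.1]
eef_rot: [-0.093, 0.996, 0.002, 0.004]
ft_force: [-0.5, 0.1, -0.5]
opening: 0.822
gripper_force: 0.0
```

Emit:
move_arm(
  plan=[
    [[-5, 0, 0, 0], [0, 0, 0, 0], [0, 0, 0, 0]],
  ],
)

```text
time_s: 60.5
tool_pos: [522.6, 324.6, 299.5]
eef_rot: [-0.092, 0.996, -0.0, -0.001]
ft_force: [-0.2, -0.1, 0.1]
opening: 0.822
gripper_force: 0.0
```

```bash
python3 -c "
from h import *
look('30'); c=cam('wrist'); a=cv2.imread('pics/w30.png')[:,:,::-1]; tealworld(a,c,z=132,rows=(0,330)); b=cv2.imread('pics/sc30.png')[:,:,::-1]; d=cv2.imread('pics/si30.png')[:,:,::-1]
x=np.hstack([cv2.resize(a[:330],(400,236))]+[cv2.resize(b[120:238,100:300],(400,236))]); y=np.hstack([cv2.resize(b[200:318,280:480],(400,236)),cv2.resize(d[230:348,220:420],(400,236))]); cv2.imwrite('pics/m30.png',np.vstack([x,y])[:,:,::-1])"
```

```text
60.5 [522.6 324.6 299.5] 190.6 op 0.822 gf 0.0 F [-0.2 -0.1  0.1]
wrist dots (14, 0) [(160, 73, 61), (190, 84, 97), (242, 93, 75), (264, 93, 129), (265, 129, 167), (266, 167, 181)]
scene [167 150] (0, 0)
side [207 141] (0, 0)
[252. 116.] 462 [458.  292.8] [28.3 21.1] 10.1
[286. 202.] 252 [531.9 338.4] [16.5 35.4] 0.8
```

View pics/m30.png

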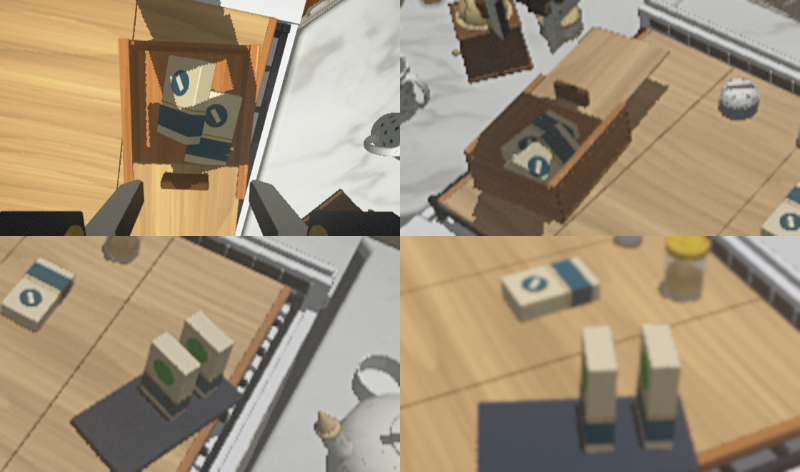

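Emit:
move_arm(
  plan=[
    [[2, -25, 0, 0], [2, -40, 0, 0], [2, -43, 0, 0], [2, -43, 0, 0], [2, -43, 0, 0]],
  ],
)

```text
time_s: 61.15
tool_pos: [548.8, 130.8, 299.9]
eef_rot: [-0.093, 0.996, 0.0, 0.0]
ft_force: [0.6, -0.4, 0.0]
opening: 0.818
gripper_force: 0.0
```

Emit:
move_arm(
  plan=[
    [[2, -43, 0, 0], [3, -43, 0, 0], [3, -43, 0, 0], [3, -43, 10, 0], [2, -37, 25, 0]],
  ],
)

```text
time_s: 61.65
tool_pos: [575.5, -77.6, 266.4]
eef_rot: [-0.092, 0.996, -0.001, 0.002]
ft_force: [0.6, 0.7, 0.5]
opening: 0.821
gripper_force: 0.0
```

Emit:
move_arm(
  plan=[
    [[0, 0, 40, 5], [0, 0, 40, 5], [0, 0, 35, 0], [0, 0, 14, 0], [0, 0, 0, 0]],
  ],
)

```text
time_s: 62.15
tool_pos: [574.2, -75.3, 134.6]
eef_rot: [-0.006, 1.0, 0.0, -0.001]
ft_force: [0.2, -0.5, 1.0]
opening: 0.822
gripper_force: 0.0
```

```bash
python3 -c "
from h import *
look('31'); c=cam('wrist'); a=cv2.imread('pics/w31.png')[:,:,::-1]; tealworld(a,c,rows=(0,345))
E=np.array([619.5,-75.5])
print([proj(c,(*(E+(x,y)),98)).round() for x,y in((-55,-32),(-55,32),(-21,0),(15.5,0))])"
```

```text
62.15 [574.2 -75.3 134.6] 180.6 op 0.822 gf 0.0 F [ 0.2 -0.5  1. ]
wrist dots (0, 0) [(252, 121, 107), (292, 115, 128), (294, 138, 151), (297, 171, 183), (298, 183, 200), (299, 200, 213), (300, 213, 237), (316, 230, 194), (318, 191, 221), (319, 221, 239), (323, 244, 224), (324, 224, 126)]
scene [290 235] (0, 0)
side [277 255] (5, 0)
[266. 293.] 267 [615.2 -78.6] [24.5  7.8] 78.0
[270. 327.] 380 [640.7 -76.3] [63.6  3.1] 89.9
[array([220., 220.]), array([324., 221.]), array([272., 271.]), array([271., 320.])]
```

Emit:
move_arm(
  plan=[
    [[-1, 0, 25, 0], [-1, 0, 25, 0], [0, 0, 8, 0], [0, 0, 0, 0], [0, 0, 0, 0]],
  ],
)

```text
time_s: 62.8
tool_pos: [577.9, -75.8, 79.2]
eef_rot: [-0.005, 1.0, -0.0, 0.001]
ft_force: [-0.0, -0.4, 0.3]
opening: 0.816
gripper_force: 0.0
```

Emit:
move_arm(
  plan=[
    [[0, 0, 0, 0], [0, 0, 0, 0], [0, 0, 0, 0], [0, 0, -8, 0], [0, 0, 0, 0]],
  ],
  gripper=0.67,
)

```text
time_s: 63.3
tool_pos: [577.5, -75.7, 86.7]
eef_rot: [-0.005, 1.0, -0.0, 0.001]
ft_force: [0.5, 0.2, -1.3]
opening: 0.69
gripper_force: 29.9
```

Emit:
move_arm(
  plan=[
    [[0, 0, 0, 0], [0, 0, 0, 0], [0, 0, 0, 0]],
  ],
  gripper=0.687,
)

```text
time_s: 63.6
tool_pos: [576.9, -75.6, 85.5]
eef_rot: [-0.005, 1.0, 0.0, -0.0]
ft_force: [-0.7, 0.1, -1.2]
opening: 0.69
gripper_force: 3.5
```

Emit:
move_arm(
  plan=[
    [[0, 0, 0, 0], [0, 0, 0, 0], [0, 0, 0, 0]],
  ],
  gripper=0.688,
)

```text
time_s: 63.9
tool_pos: [577.0, -75.6, 85.6]
eef_rot: [-0.005, 1.0, 0.0, -0.0]
ft_force: [-1.6, -0.3, -0.8]
opening: 0.689
gripper_force: 2.0
```

Emit:
move_arm(
  plan=[
    [[0, 0, 0, 0], [0, 0, 0, 0], [0, 0, 0, 0]],
  ],
  gripper=0.6873,
)

```text
time_s: 64.2
tool_pos: [577.0, -75.6, 85.6]
eef_rot: [-0.005, 1.0, 0.0, -0.0]
ft_force: [-0.2, 0.3, -0.4]
opening: 0.685
gripper_force: 3.0
```

Emit:
move_arm(
  plan=[
    [[-4, 0, -10, 0], [-7, 0, -16, 0], [-9, 0, -14, 0], [-12, 0, -13, 0], [-14, 0, -11, 0]],
  ],
)

```text
time_s: 64.7
tool_pos: [623.9, -75.2, 151.4]
eef_rot: [-0.005, 1.0, -0.0, 0.001]
ft_force: [-0.1, 0.8, -1.5]
opening: 0.687
gripper_force: 1.8
```

Emit:
move_arm(
  plan=[
    [[-15, 0, -8, 0], [-17, 0, -5, 0], [-17, 0, -2, 0], [-17, 0, 0, 0], [0, 0, 0, 0]],
  ],
)

```text
time_s: 65.2
tool_pos: [690.5, -74.4, 165.1]
eef_rot: [-0.005, 1.0, -0.0, 0.001]
ft_force: [-0.7, 0.3, -1.8]
opening: 0.686
gripper_force: 1.8
```

Emit:
move_arm(
  plan=[
    [[0, 0, -25, 0], [0, 0, -30, 0], [0, 0, -15, 0], [0, 0, 0, 0], [0, 0, 0, 0]],
  ],
)

```text
time_s: 65.7
tool_pos: [688.5, -74.4, 233.7]
eef_rot: [-0.005, 1.0, 0.0, -0.001]
ft_force: [-1.4, -0.1, -2.1]
opening: 0.688
gripper_force: 1.8
```

```bash
python3 -c "
from h import *
look('32'); print(teal(cv2.imread('pics/w32.png')[:,:,::-1]))"
```

```text
65.7 [688.5 -74.4 233.7] 180.6 op 0.688 gf 1.79 F [-1.4 -0.1 -2.1]
wrist dots (289, 0) [(221, 87, 64), (223, 59, 75), (225, 78, 64), (228, 64, 78), (229, 78, 92), (290, 122, 165), (291, 165, 195)]
scene [312 188] (58, 0)
side [319 211] (50, 0)
[]
```

Emit:
move_arm(
  plan=[
    [[0, 0, 0, 7.3], [0, 0, 0, 7.3], [0, 0, 0, 7.4], [12, -15, 0, 0], [22, -28, 0, 0]],
  ],
  gripper=0.6865,
)

```text
time_s: 66.35
tool_pos: [641.6, -101.5, 232.9]
eef_rot: [0.185, 0.983, 0.0, -0.001]
ft_force: [-0.7, -2.2, -0.9]
opening: 0.685
gripper_force: 3.3
```

Emit:
move_arm(
  plan=[
    [[26, -33, 0, 0], [26, -33, 0, 0], [26, -33, 0, 0], [26, -33, 0, 0], [26, -33, 0, 0]],
  ],
)

```text
time_s: 66.85
tool_pos: [458.6, -208.6, 233.8]
eef_rot: [0.186, 0.983, 0.0, -0.001]
ft_force: [-0.0, -1.1, -1.6]
opening: 0.688
gripper_force: 3.3
```

Emit:
move_arm(
  plan=[
    [[24, -30, 0, 0], [17, -21, 0, 0], [11, -13, 15, 0], [0, 0, 25, 0], [0, 0, 25, 0]],
  ],
)

```text
time_s: 67.35
tool_pos: [388.1, -249.1, 168.6]
eef_rot: [0.186, 0.983, -0.0, 0.0]
ft_force: [0.3, -0.4, -1.9]
opening: 0.687
gripper_force: 3.2
```

Emit:
move_arm(
  plan=[
    [[0, 0, 7, 0], [0, 0, 0, 0], [0, 0, 0, 0]],
  ],
)

```text
time_s: 67.65
tool_pos: [389.0, -248.9, 163.2]
eef_rot: [0.186, 0.983, -0.0, 0.0]
ft_force: [0.4, 0.3, -1.3]
opening: 0.686
gripper_force: 3.4
```

```bash
python3 -c "
from h import *
look('33')
t=get_state()['tool_pos'];d=t[:2]-[547,-310.5];print(d@[.931,-.365],d@[.365,.931])"
```

```text
67.65 [ 389.  -248.9  163.2] 158.6 op 0.686 gf 3.44 F [ 0.4  0.3 -1.3]
wrist dots (377, 0) [(220, 76, 62), (221, 62, 43), (223, 46, 67), (225, 76, 60), (230, 56, 71), (294, 86, 70)]
scene [308 307] (22, 0)
side [226 313] (0, 0)
-169.47823385232783 -0.4104402901801645
```

Emit:
move_arm(
  plan=[
    [[0, 0, 4, 0], [-12, 0, 0, 0], [-12, 0, 0, 0], [-12, 0, 0, 0], [-8, 0, 0, 0]],
  ],
)

```text
time_s: 68.3
tool_pos: [430.9, -265.4, 158.5]
eef_rot: [0.186, 0.983, 0.0, -0.0]
ft_force: [-0.5, 0.4, -1.0]
opening: 0.686
gripper_force: 3.3
```

Emit:
move_arm(
  plan=[
    [[-4, 0, 0, 0], [0, 0, 0, 0], [0, 0, 0, 0]],
  ],
)

```text
time_s: 68.6
tool_pos: [433.2, -266.3, 158.5]
eef_rot: [0.186, 0.983, 0.0, -0.0]
ft_force: [-0.7, 0.1, -1.3]
opening: 0.689
gripper_force: 3.3
```

```bash
python3 -c "
from h import *
look('34')
t=get_state()['tool_pos'];d=t[:2]-[547,-310.5];print(d@[.931,-.365],d@[.365,.931])"
```

```text
68.6 [ 433.2 -266.3  158.5] 158.6 op 0.689 gf 3.32 F [-0.7  0.1 -1.3]
wrist dots (1295, 0) [(198, 86, 72), (199, 72, 44), (207, 43, 61), (208, 61, 76), (214, 73, 60), (231, 65, 80)]
scene [323 298] (86, 0)
side [250 314] (0, 0)
-122.09419767566962 -0.40538903038038226
```

Emit:
move_arm(
  plan=[
    [[0, 0, -15, 0], [0, 0, -20, 0], [-15, 0, -3, 0], [-25, 0, 0, 0], [-18, 0, 0, 0]],
  ],
)

```text
time_s: 69.25
tool_pos: [488.3, -288.0, 197.1]
eef_rot: [0.186, 0.983, -0.0, 0.0]
ft_force: [-0.4, 0.4, -0.2]
opening: 0.691
gripper_force: 3.3
```

Emit:
move_arm(
  plan=[
    [[-7, 0, 0, 0], [0, 0, 10, 0], [0, 0, 12, 0], [0, 0, 4, 0], [0, 0, 0, 0]],
  ],
)

```text
time_s: 69.75
tool_pos: [493.2, -289.7, 169.8]
eef_rot: [0.186, 0.983, 0.0, -0.001]
ft_force: [-0.2, -0.4, -1.0]
opening: 0.684
gripper_force: 3.3
```

Emit:
move_arm(
  plan=[
    [[0, 0, 2, 0], [0, 0, 0, 0], [0, 0, 0, 0]],
  ],
)

```text
time_s: 70.05
tool_pos: [493.9, -290.1, 168.7]
eef_rot: [0.186, 0.983, -0.0, 0.0]
ft_force: [-0.7, 1.2, -0.1]
opening: 0.688
gripper_force: 3.3
```

Emit:
move_arm(
  plan=[
    [[0, 0, 2, 0], [0, 0, 0, 0], [0, 0, 0, 0]],
  ],
)

```text
time_s: 70.35
tool_pos: [494.3, -290.3, 167.1]
eef_rot: [0.186, 0.983, -0.0, 0.001]
ft_force: [0.7, 0.4, 4.2]
opening: 0.692
gripper_force: 3.4
```

Emit:
move_arm(
  plan=[
    [[0, 0, 2, 0], [0, 0, 0, 0], [0, 0, 0, 0]],
  ],
)

```text
time_s: 70.65
tool_pos: [494.1, -290.2, 164.9]
eef_rot: [0.186, 0.983, -0.0, 0.0]
ft_force: [0.5, -1.0, 3.3]
opening: 0.689
gripper_force: 3.4
```

```bash
python3 -c "
from h import *
look('35')
t=get_state()['tool_pos'];d=t[:2]-[547,-310.5];print(d@[.931,-.365],d@[.365,.931])"
```

```text
70.65 [ 494.1 -290.2  164.9] 158.6 op 0.689 gf 3.41 F [ 0.5 -1.   3.3]
wrist dots (1768, 1) [(196, 41, 60), (197, 60, 81), (199, 86, 71), (200, 71, 42), (210, 47, 71), (217, 81, 68), (238, 65, 79), (307, 85, 63), (308, 63, 44), (317, 50, 73), (318, 73, 87), (321, 78, 66)]
scene [343 284] (126, 0)
side [282 310] (16, 0)
-56.689340154476255 -0.4187955155739365
```

Contact; ease, release, and check from the scene with the arm clear.

Emit:
move_arm(
  plan=[
    [[0, 0, -1, 0], [0, 0, 0, 0], [0, 0, 0, 0]],
  ],
)

```text
time_s: 71.1
tool_pos: [493.5, -289.9, 165.1]
eef_rot: [0.186, 0.983, 0.0, -0.001]
ft_force: [0.5, -0.5, -1.5]
opening: 0.689
gripper_force: 3.4
```

Emit:
move_arm(
  plan=[
    [[0, 0, 0, 0], [0, 0, 0, 0], [0, 0, 0, 0], [0, 0, 0, 0], [0, 0, 0, 0]],
  ],
  gripper=0.72,
)

```text
time_s: 71.6
tool_pos: [493.9, -290.1, 165.7]
eef_rot: [0.186, 0.983, -0.0, 0.0]
ft_force: [0.1, 0.3, 0.0]
opening: 0.722
gripper_force: 0.0
```

Emit:
move_arm(
  plan=[
    [[0, 0, 0, 0], [0, 0, 0, 0], [0, 0, -30, 0], [0, 0, -40, 0], [0, 0, -40, 0]],
  ],
  gripper=0.82,
)

```text
time_s: 72.1
tool_pos: [493.6, -289.9, 276.8]
eef_rot: [0.186, 0.983, 0.0, -0.0]
ft_force: [-0.2, -1.0, -0.5]
opening: 0.816
gripper_force: 0.0
```

Emit:
move_arm(
  plan=[
    [[20, 30, -20, 0], [20, 40, 0, 0], [20, 40, 0, 0], [20, 40, 0, 0], [20, 40, 0, 0]],
  ],
)

```text
time_s: 72.6
tool_pos: [469.6, -75.1, 295.8]
eef_rot: [0.186, 0.983, 0.0, 0.0]
ft_force: [0.9, 0.6, -0.2]
opening: 0.821
gripper_force: 0.0
```

Emit:
move_arm(
  plan=[
    [[10, 43, 0, 0], [10, 43, 0, 0], [10, 43, 0, 0], [0, 45, 0, -8], [0, 45, 0, -8]],
  ],
)

```text
time_s: 73.1
tool_pos: [516.5, 141.9, 295.8]
eef_rot: [0.044, 0.999, 0.0, 0.0]
ft_force: [0.7, -0.0, 0.2]
opening: 0.818
gripper_force: 0.0
```

```bash
python3 - <<'E'
from h import *
s=get_state(); print(s["time_s"],s["tool_pos"],s["eef_rot"])
S=np.array([547,-310.5]);e=np.array([.931,-.365]);f=np.array([.365,.931])
for n in("scene","side"):
    c=cam(n); im=shot(n,n[:2]+"36"); h=cv2.cvtColor(im,cv2.COLOR_RGB2HSV); g=cv2.inRange(h,(45,100,30),(80,255,255)); k,l,st,ce=cv2.connectedComponentsWithStats(g)
    print(n,[(st[i].tolist(),ce[i].round(1).tolist()) for i in range(1,k) if st[i,4]>12],[proj(c,(*(S+(x-14)*e),137)).round(1).tolist() for x in(65,0,-62)])
E
```

```text
73.1 [516.51233191 141.85147142 295.80784617] [4.43896344e-02 9.99014250e-01 6.87770522e-06 2.97948324e-04]
scene [([374, 252, 10, 11, 47], [377.7, 256.3]), ([357, 262, 10, 12, 64], [361.4, 267.6]), ([335, 276, 10, 12, 54], [339.6, 281.6])] [[374.7, 263.7], [356.4, 275.3], [338.1, 286.9]]
side [([341, 292, 2, 12, 14], [341.9, 297.4])] [[336.2, 306.1], [303.9, 307.2], [272.9, 308.4]]
```

Emit:
move_arm(
  plan=[
    [[0, 0, 0, -7.8], [0, 0, 0, -7.9], [0, 0, 0, 0]],
  ],
  gripper=0,
)

```text
time_s: 73.5
tool_pos: [516.0, 139.5, 295.6]
eef_rot: [-0.09, 0.996, -0.0, -0.0]
ft_force: [-0.3, -0.0, 0.2]
opening: 0.61
gripper_force: 0.0
```

Emit:
move_arm(
  plan=[
    [[-24, 36, 0, 0], [-24, 36, 0, 0], [-25, 36, 0, 0], [-25, 36, 0, 0], [-24, 35, 0, 0]],
  ],
)

```text
time_s: 74.0
tool_pos: [604.8, 339.0, 295.7]
eef_rot: [-0.087, 0.996, -0.0, 0.0]
ft_force: [0.7, -1.1, 0.5]
opening: 0.182
gripper_force: 0.0
```

Emit:
move_arm(
  plan=[
    [[0, 0, 0, 0], [0, 0, 0, 0], [0, 0, 30, 0], [0, 0, 0, 0]],
  ],
)

```text
time_s: 74.4
tool_pos: [602.9, 335.9, 262.7]
eef_rot: [-0.088, 0.996, -0.001, -0.003]
ft_force: [0.1, 0.2, -1.1]
opening: 0.005
gripper_force: 0.0
```

```bash
python3 -c "
from h import *
s=get_state(); t=s['tool_pos']; print(t,s['eef_rot'],s['opening']); d=t[:2]-[500.9,320.7]; print(d@[.983,.184],d@[-.184,.983])
a=shot('wrist','w37'); c=cam('wrist'); B=np.array([569.8,333.4]); e=np.array([.983,.184]);f=np.array([-.184,.983])
h=cv2.cvtColor(a,cv2.COLOR_RGB2GRAY); 
print([proj(c,(*(B+x*e+y*f),181)).round() for x,y in((-6,-30),(-6,30),(6,-30),(6,30))])
u=proj(c,(*B,181)).astype(int); print(h[u[1]-30:u[1]+40:3,u[0]])"
```

```text
[602.8901999  335.88416854 262.68777229] [-0.08805665  0.99611177 -0.00103056 -0.00251062] 0.004984380084985288
103.05025351072904 -3.840159107768591
[array([235., 164.]), array([319., 163.]), array([235., 181.]), array([318., 180.])]
[111  62 112 133 182  83  85  90  51  51  50  49  46  52  49  69  86  89
  82  80  83  82  84  85]
```

Emit:
move_arm(
  plan=[
    [[0, 0, 30, 0], [0, 0, 35, 0], [0, 0, 30, 0], [0, 0, 8, 0], [0, 0, 0, 0]],
  ],
)

```text
time_s: 74.95
tool_pos: [604.3, 337.4, 163.3]
eef_rot: [-0.089, 0.996, -0.0, -0.0]
ft_force: [0.6, 0.5, 0.2]
opening: 0.007
gripper_force: 0.0
```

Emit:
move_arm(
  plan=[
    [[10, 0, 0, 0], [15, 0, 0, 0], [20, 0, 0, 0], [25, 0, 0, 0], [25, 0, 0, 0]],
  ],
)

```text
time_s: 75.45
tool_pos: [511.6, 321.6, 165.8]
eef_rot: [-0.089, 0.996, 0.001, 0.003]
ft_force: [3.3, 3.3, 0.4]
opening: 0.007
gripper_force: 1.5
```

Emit:
move_arm(
  plan=[
    [[25, 0, 0, 0], [20, 0, 0, 0], [12, 0, 0, 0], [6, 0, 0, 0], [0, 0, 0, 0]],
  ],
)

```text
time_s: 75.95
tool_pos: [448.9, 309.8, 163.7]
eef_rot: [-0.09, 0.996, 0.0, 0.001]
ft_force: [0.4, -0.7, -0.3]
opening: 0.002
gripper_force: 0.0
```

Emit:
move_arm(
  plan=[
    [[5, 0, 0, 0], [0, 0, 0, 0], [0, 0, 0, 0]],
  ],
)

```text
time_s: 76.25
tool_pos: [443.9, 308.7, 162.5]
eef_rot: [-0.09, 0.996, -0.0, -0.0]
ft_force: [0.2, 0.1, 0.4]
opening: 0.004
gripper_force: 0.2
```

Emit:
move_arm(
  plan=[
    [[4, 0, 0, 0], [0, 0, 0, 0], [0, 0, 0, 0]],
  ],
)

```text
time_s: 76.55
tool_pos: [440.1, 308.1, 162.6]
eef_rot: [-0.09, 0.996, 0.0, 0.0]
ft_force: [4.5, 1.0, -2.7]
opening: 0.007
gripper_force: 2.4
```

Expected stop near x≈435; creep on until the force rises.

Emit:
move_arm(
  plan=[
    [[3, 0, 0, 0], [0, 0, 0, 0], [0, 0, 0, 0]],
  ],
)

```text
time_s: 76.85
tool_pos: [439.9, 308.1, 162.7]
eef_rot: [-0.09, 0.996, 0.001, 0.003]
ft_force: [20.2, 3.7, -13.8]
opening: 0.007
gripper_force: 10.3
```

Emit:
move_arm(
  plan=[
    [[3, 0, 0, 0], [0, 0, 0, 0], [0, 0, 0, 0]],
  ],
)

```text
time_s: 77.15
tool_pos: [439.7, 308.1, 162.9]
eef_rot: [-0.089, 0.996, 0.001, 0.007]
ft_force: [36.0, 6.9, -24.8]
opening: 0.005
gripper_force: 18.3
```

Emit:
move_arm(
  plan=[
    [[2, 0, 0, 0], [0, 0, 0, 0], [0, 0, 0, 0]],
  ],
)

```text
time_s: 77.45
tool_pos: [439.6, 308.1, 163.0]
eef_rot: [-0.089, 0.996, 0.002, 0.009]
ft_force: [49.0, 9.0, -31.9]
opening: 0.005
gripper_force: 23.8
```

Emit:
move_arm(
  plan=[
    [[-20, 0, 0, 0], [-10, 0, -20, 0], [-20, 0, -35, 0], [-10, 0, -40, 0], [0, 0, -40, 0]],
  ],
)

```text
time_s: 77.95
tool_pos: [491.2, 317.1, 298.6]
eef_rot: [-0.09, 0.996, -0.0, -0.001]
ft_force: [-0.5, 0.5, 0.3]
opening: 0.003
gripper_force: 0.0
```

Emit:
move_arm(
  plan=[
    [[0, 0, 0, 0], [0, 0, 0, 0], [0, 0, 0, 0]],
  ],
)

```text
time_s: 78.25
tool_pos: [490.2, 317.0, 296.1]
eef_rot: [-0.09, 0.996, -0.001, -0.001]
ft_force: [0.1, 0.7, 0.1]
opening: 0.005
gripper_force: 0.0
```

```bash
python3 - <<'E'
from h import *
s=get_state(); print(s["tool_pos"],s["ft_force"])
c=cam("wrist"); a=shot("wrist","w38"); g=cv2.cvtColor(a,cv2.COLOR_RGB2GRAY).astype(int)
B=np.array([500.9,320.7]);e=np.array([.983,.184]);f=np.array([-.184,.983])
P=lambda x,y,z:proj(c,(*(B+x*e+y*f),z)).round(1)
for y in(-10,10):
    print("handle -86,-74 @181",P(-86,y,181),P(-74,y,181),"rim -98@144",P(-98,y,144),"-92",P(-92,y,144),"cover end -98@151",P(-98,y,151),"front bottom",P(-98,y,70))
    u=int(P(-80,y,181)[0]); print(u,g[20:200:2,u].tolist())
y=-50; u=int(P(-80,y,151)[0]); print("off handle",P(-98,y,151),P(-98,y,144),u,g[20:200:2,u].tolist())
E
```

```text
[490.21208051 317.0301294  296.07319955] [0.1420543  0.73385729 0.09892955]
handle -86,-74 @181 [261.2 111.6] [261.4 127.6] rim -98@144 [262.5  96.4] -92 [262.6 103.7] cover end -98@151 [262.2  96.2] front bottom [264.8  98.3]
261 [106, 108, 108, 108, 111, 106, 91, 84, 80, 88, 82, 84, 86, 83, 81, 81, 76, 78, 77, 75, 78, 75, 75, 74, 83, 82, 83, 78, 77, 78, 82, 82, 78, 81, 82, 80, 81, 84, 87, 84, 71, 85, 163, 166, 161, 163, 164, 147, 63, 72, 76, 84, 79, 82, 81, 73, 147, 162, 160, 163, 160, 160, 162, 163, 162, 161, 159, 79, 76, 78, 78, 82, 79, 79, 78, 77, 78, 81, 76, 77, 78, 77, 76, 77, 75, 78, 77, 79, 75, 80]
handle -86,-74 @181 [287.2 111.5] [287.1 127.5] rim -98@144 [285.8  96.3] -92 [285.8 103.6] cover end -98@151 [286.1  96.1] front bottom [283.7  98.2]
287 [106, 105, 108, 106, 110, 112, 107, 111, 104, 91, 83, 81, 85, 86, 87, 90, 84, 84, 80, 80, 79, 80, 80, 81, 80, 78, 75, 77, 74, 79, 83, 81, 84, 80, 76, 88, 83, 132, 174, 175, 143, 101, 139, 168, 166, 166, 169, 165, 67, 66, 68, 83, 83, 78, 81, 75, 105, 161, 163, 162, 163, 164, 161, 135, 79, 82, 78, 78, 78, 76, 76, 78, 71, 77, 76, 78, 80, 77, 81, 76, 77, 78, 77, 79, 76, 75, 75, 78, 79, 77]
off handle [214.6  96.5] [215.9  96.7] 215 [111, 102, 90, 85, 81, 85, 87, 85, 85, 83, 84, 81, 78, 76, 76, 78, 78, 79, 80, 80, 84, 85, 85, 78, 81, 80, 84, 84, 80, 81, 85, 82, 79, 82, 83, 82, 85, 78, 86, 86, 79, 88, 87, 84, 86, 87, 85, 86, 87, 85, 88, 88, 86, 86, 87, 87, 90, 91, 85, 88, 92, 84, 87, 86, 86, 87, 81, 102, 87, 87, 88, 89, 84, 86, 84, 85, 87, 88, 87, 87, 88, 86, 86, 84, 79, 81, 80, 86, 80, 84]
```

```bash
python3 - <<'E'
import cv2,numpy as np
a=cv2.imread("pics/w38.png")[:,:,::-1]
for u in(280,287,294): print(u,[tuple(int(v) for v in a[r,u]) for r in range(88,120,1)])
E
```

```text
280 [(96, 77, 53), (96, 77, 51), (98, 79, 55), (96, 78, 53), (95, 75, 50), (97, 81, 59), (93, 74, 49), (96, 79, 55), (94, 75, 52), (106, 86, 62), (121, 99, 70), (170, 134, 87), (201, 160, 106), (166, 125, 81), (157, 119, 74), (181, 143, 94), (200, 160, 108), (206, 165, 112), (204, 164, 111), (201, 160, 107), (199, 157, 104), (201, 162, 109), (201, 161, 110), (200, 159, 105), (204, 162, 110), (201, 158, 111), (165, 129, 86), (92, 73, 51), (71, 56, 40), (77, 58, 39), (92, 62, 39), (98, 65, 46)]
287 [(93, 74, 46), (99, 81, 56), (101, 86, 61), (98, 80, 52), (98, 80, 55), (101, 81, 55), (160, 127, 86), (203, 163, 108), (209, 168, 113), (209, 167, 109), (210, 169, 112), (210, 167, 111), (171, 138, 91), (116, 88, 55), (128, 96, 57), (141, 109, 73), (166, 136, 88), (202, 160, 106), (202, 163, 108), (202, 163, 109), (202, 160, 105), (200, 161, 104), (200, 160, 105), (201, 159, 104), (203, 163, 110), (203, 162, 108), (198, 159, 106), (163, 130, 87), (84, 64, 42), (73, 53, 39), (89, 60, 37), (82, 61, 42)]
294 [(98, 78, 52), (97, 77, 53), (99, 79, 55), (95, 78, 54), (104, 86, 59), (123, 100, 71), (167, 134, 89), (202, 160, 107), (204, 165, 107), (207, 165, 110), (209, 165, 110), (211, 167, 109), (215, 171, 113), (172, 134, 90), (102, 79, 50), (133, 105, 69), (177, 141, 97), (190, 149, 100), (188, 150, 100), (190, 152, 101), (190, 150, 100), (191, 149, 99), (190, 151, 103), (192, 154, 103), (192, 152, 102), (188, 151, 100), (190, 155, 102), (185, 146, 96), (149, 119, 81), (79, 59, 39), (80, 54, 31), (91, 63, 38)]
```

```bash
python3 -c "
from h import *
print(hand_in())"
```

```text
the job is handed in; nothing more can be done
None
```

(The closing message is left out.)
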